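# Load the jar shaker, cam-lock its gate and start it

### The arm

A 7-joint arm with a two-finger parallel gripper is mounted at the origin on the work surface. World frame = base frame: x ahead of the robot, y to its left, z up, the work surface at z = 0. Lengths are in mm, angles in rad, forces in N, time in s.
With the tool pointing down it reaches from about 400 to 900 mm from the base axis. Payload 5.6 kg.
Tool frame: the origin (TCP) lies at the very end of the fingers, on their centre line; the grasp point (between the pads) lies 19 mm behind it (tcp_to_grasp is the distance from the TCP to the grasp point, in mm); z points along the fingers, y is the direction in which the jaws open and shut (so a half turn about z gives the same grasp; the last joint's range is limited). The gripper opens to 92 mm and grips with 3 to 60 N. Pads are 20 mm wide; open, the fingers measure 128 mm over their backs; the gripper's body (75 mm by 189 mm) begins 69 mm behind the grasp point.
Start: joints at [-1.285, 0.468, -0.012, 1.603, 0.006, 1.071, -0.056], TCP at [209.932, 615.173, 190.092] pointing down, gripper open.
Joint ranges: [-2.53, 2.53], [-0.31, 2.02], [-1.57, 1.55], [0.28, 2.44], [-1.29, 4.43], [0.15, 1.84], [-2.92, 2.92]. Speed limits (rad/s): [2.57, 2.57, 3.14, 3.14, 3.14, 3.14, 3.14].

### API

Orientations are given as a unit quaternion [x, y, z, w].
In Python, from workcell import observe, camera, hand_in, tcp_to_grasp gives the robot as it stands.
- The arm moves only by the tool apply_moves, never from a script. Its argument "steps" is a list of rows, each an object with "grip": the opening in per cent of the stroke, from 0 (shut) to 100 (fully open); "travel": the shift along the tool's x, y, z each as a share of 0.2 m, from -1 to 1, a list of three; "twist": the turn, a rotation vector about the tool's x, y, z each as a share of 120 degrees, from -1 to 1, a list of three. In form: [{"grip": grip, "travel": [tx, ty, tz], "twist": [wx, wy, wz]}, ...]. A call has exactly 5 rows; each row shifts and turns the commanded pose from where the row before left it, along the tool's axes as they then stand; what a row does not reach is not made up. A row lasts 1/8 s, in which the tool goes at most 62.5 mm and 10.7 degrees, less where a joint would pass 70% of its speed; a pose out of reach is approached as far as the arm can. A call with a number of a shift or a turn outside -1 to 1 is refused whole. A call with a gripper value outside its range is refused whole. The fingers move at their own pace and stop on an object; the grip force is fixed at half the most. Time passes only in rows, so rows that do not move let the fingers close, or fill a call up. It gives the time, the measured TCP pose, the force and the opening at its end, in the units of the state.
- observe(): the state, without advancing time (a new reading comes with each control period).
- camera(name): name is "side" or "top" or "wrist"; returns a dict with "image" (400x640x3 uint8, red, green, blue), "range_z" (400x640 float32, mm along the optical axis (not along the pixel's ray), 0 where there is no reading), "intrinsics" (3x3 intrinsics, pixels), "pose" (4x4, takes a point from camera to world coordinates); the wrist camera has in their place "tool_from_camera" (4x4, takes a point from camera to tool coordinates, whose origin is the TCP and whose axes are the flange's). Camera axes: x right, y down, z forward; pixel columns grow to the right and rows downward; lengths in mm; the calibration is good to about 2 mm. A picture is of the moment at which its call begins: read the wrist's pose just before it.
- hand_in(): hands the job in, once; it reports no verdict.
The state is a dict: "time_s": time; "joint_positions": joint angles; "qvel": joint speeds; "tau": joint torques, N m; "eef_pos": TCP position; "tcp_rot": TCP orientation; "contact_force": force on the tool from outside, world axes, zero at the start; "moment": the same for the moment, N m; "grip_width": finger opening in mm.
Only numpy, scipy, OpenCV 4.12 (cv2) and the standard library are available. Lean on these libraries where they do the work, as an engineer would, in place of code of your own. Each camera call takes 0.05 s, during which the arm holds its last target. There are 200 camera calls.

### The job

Stand every squat glass specimen jar upright in one row on the shaker's deck, between the sliding gate and the back fence, gripping the thin glass gently. Then shut the gate: with the cam lock turned fully back so that its slot takes the gate's headed stud, push the gate in and turn the cam lock clockwise to its stop until it has drawn the gate tight; only after that turn the smooth ball knob fully clockwise to start the shaker. Leave the other things on the bench where they are.

Things in the scene. Friction and masses are not known exactly. Their poses are not given: they have to be found in the camera images.
- jar0: squat closed glass specimen jar, round, 46 mm across, 38 mm high, clear with a white cap of the same width, 70 g, thin wall: breaks if the fingers squeeze with over 45 N each (90 N in sum); origin at the centre of its underside, z up. Some of the four jars are absent in a run.
- jar1: squat closed glass specimen jar, round, 46 mm across, 38 mm high, clear with a white cap of the same width, 70 g, thin wall: breaks if the fingers squeeze with over 45 N each (90 N in sum); origin at the centre of its underside, z up. Some of the four jars are absent in a run.
- jar2: squat closed glass specimen jar, round, 46 mm across, 38 mm high, clear with a white cap of the same width, 70 g, thin wall: breaks if the fingers squeeze with over 45 N each (90 N in sum); origin at the centre of its underside, z up. Some of the four jars are absent in a run.
- jar3: squat closed glass specimen jar, round, 46 mm across, 38 mm high, clear with a white cap of the same width, 70 g, thin wall: breaks if the fingers squeeze with over 45 N each (90 N in sum); origin at the centre of its underside, z up. Some of the four jars are absent in a run.
- deck (a point): reference point on top of the shaker's flat deck (50 mm above the table); x points from the gate towards the fixed back fence, y left along the fence, z up. The shaker is a fixed white box 200 (x) by 420 (y) mm. Jars belong in one row along y between gate and back fence, at most four (e.g. y = -78, -26, 26, 78 mm, x = 0). The black mat only marks the bay
- fence (a point): middle of the back fence's inner face, at deck level: deck x = +50 mm, y = 0, axes as the deck's. Aluminium, 22 mm high, 5 mm thick; side fences of the same height, inner faces at y = +-108 mm, run from deck x = -86 to +50 mm
- gate (a joint): travel (m) of the sliding gate towards the back fence: 0 open, 0.0605 end. Pushes jars in its way along; stays where left (4 N friction). Pushed by hand it stops at 0.050 to 0.052, stud at the bottom of the open cam mouth (captured from 0.048 on); with the mouth turned away the stud stops outside at about 0.035; only the turning cam draws it on to about 0.059, tight
- gate_tab (a point): where to grip the gate: middle of its upright pull tab, a plate 12 mm thick (x) and 50 mm wide (y), free from 24 to 80 mm above the deck; this point is 62 mm above the deck, axes as the deck's. The gate below is an aluminium bar along y, 12 mm thick, 212 mm long, top 24 mm above the deck; its face towards the jars is 6 mm from this point, at deck x = -66 mm + travel
- stud (a point): centre of the top of the gate's headed stud, on an arm at the gate's +y end: upright steel pin, neck 8 mm thick, round head 15 mm across, top 32 mm above the deck, at deck y = 155 mm, x = -21 mm + gate travel
- cam_lock (a joint): angle (rad) of the cam lock: 0 = fully anticlockwise seen from above, at its stop, the mouth of its curved slot facing the stud; grows clockwise to the stop at 2.1. With the stud in the mouth, turning clockwise draws it in between 0.4 and 1.75; tight from 1.8 on. Stays where left (0.1 to 0.2 N m to turn). Starts partly turned, mouth away from the stud
- cam_wing (a point): where to grip the cam lock: its black wing grip, a plate 46 mm long (this point's x) and 12 mm thick (its y), 40 to 74 mm above the deck (this point: 61 mm). It turns about the vertical through this point, at deck x = 55, y = 155 mm. Below it, 16 to 24 mm above the deck, is the round steel cam plate, 74 mm across, with the curved slot
- ball_knob (a joint): angle (rad) of the smooth ball knob that starts the shaker: 0 at the anticlockwise stop, grows clockwise seen from above, 1.45 at the clockwise stop; stiff (0.12 N m), stays where left. A white pointer on its skirt shows the angle; two white dots on the deck mark the stops
- ball (a point): centre of the smooth black ball of the knob, 36 mm across, 45 mm above the deck at deck x = -20, y = -170 mm, on a 12 mm upright stem, turning about the vertical. Slippery (friction 0.45): grip it across the widest part, at the height of this point
- dish_a: bystander, to be left alone: flat closed culture dish, 60 mm across, 14 mm high; origin at the centre of its underside
- dish_b: bystander, to be left alone: flat closed culture dish, 60 mm across, 14 mm high; origin at the centre of its underside
- weight: bystander, to be left alone: small brass calibration weight, 26 mm across, 28 mm high, often standing between the jars; origin at the centre of its underside
- vial: bystander, to be left alone: small amber vial with a black cap, 26 mm across, 45 mm high, standing; origin at the centre of its underside
- beaker: bystander, to be left alone: glass beaker, 70 mm across, 85 mm high; origin at the centre of its underside
- marker: bystander, to be left alone: pen, 120 mm long, 13 mm thick, lying; origin at the centre of its underside

How it is judged:
By the outcome, as a careful person would: the job done as asked, in the order asked, and still so for the second after the job is handed in, with the robot touching nothing.
Of jar0, jar1, jar2, jar3 only 2 to 4 are there at a start; the rules pass over those that are not, and their reading is None.
At some moment in a run one of jar0, jar1, jar2, jar3 may be knocked a few centimetres aside while the robot is not near it.
It also fails if it takes over 210 s, if anything falls off the work surface, if the arm or the gripper's body presses on something with over 40 N, if the wrist force passes 120 N, or if a joint passes its speed limit or range.

## Working session

There is one attempt and no reset: what is moved stays moved. The work goes in short steps, Python scripts to look and compute and a tool call to move; the robot and the scene stay as the last step left them, time stands still between calls to the robot, and variables do not carry over. Pictures are saved under pics/ and viewed, on a budget of 14 in all, crops included, one or two more only if the job needs it, and the job is handed in when it is done.

Besides the shell and the picture viewer there is one more tool, called after "Request:" as a command line: name --argument value ..., lists and objects as JSON in quotes. apply_moves: Moves the arm, as the interface text tells. Shift numbers are shares of 0.2 m and turn numbers shares of 120 degrees, none past 1 either way. Its arguments: {"type":"object","properties":{"steps":{"type":"array"}},"required":["steps"]}

```bash
mkdir -p pics; ls; python3 - <<'E'
from workcell import observe,camera,tcp_to_grasp
import cv2,numpy as np
s=observe();print(s, tcp_to_grasp)
for n in("top","side"):
    c=camera(n);np.savez(f"{n}0.npz",**c)
    cv2.imwrite(f"pics/{n}0.png",c["image"][:,:,::-1]);print(n,c["intrinsics"],c["pose"])
c=camera("wrist");print(c["tool_from_camera"],c["intrinsics"])
E
```

```text
pics
{'time_s': 0.0, 'joint_positions': array([-1.28497434,  0.46832873, -0.01160568,  1.60360824,  0.00600651,
        1.07140479, -0.05626671]), 'qvel': array([-0.00116777,  0.00063403,  0.0007924 ,  0.00101638,  0.00029218,
        0.00169013, -0.00018146]), 'tau': array([-8.33524282e-04, -5.20577109e+01, -1.27764232e-02, -2.43748677e+01,
       -5.66755235e-02,  1.74466870e-02,  1.56278988e-04]), 'eef_pos': array([209.77341556, 614.56714701, 189.1781929 ]), 'tcp_rot': array([ 1.63683612e-01,  9.86512514e-01, -8.53809041e-04, -7.79415270e-05]), 'contact_force': array([-0.23363606, -0.02904324,  0.25537729]), 'moment': array([-0.00223022, -0.01777163, -0.02361798]), 'grip_width': 91.54604471227236} 18.700000000000003
top [[502.5098054    0.         314.73556508]
 [  0.         502.5098054  204.48794206]
 [  0.           0.           1.        ]] [[-1.17054803e-02 -9.85802803e-01  1.67498702e-01  3.03661560e+02]
 [-9.99795157e-01  8.77250149e-03 -1.82396996e-02 -7.17939096e+00]
 [ 1.65113644e-02 -1.67677896e-01 -9.85703555e-01  1.47370064e+03]
 [ 0.00000000e+00  0.00000000e+00  0.00000000e+00  1.00000000e+00]]
side [[477.94580934   0.         316.69410691]
 [  0.         477.94580934 203.14932353]
 [  0.           0.           1.        ]] [[-9.79554887e-01 -1.36799858e-01  1.47506006e-01  3.72110808e+02]
 [-2.01074303e-01  6.89190012e-01 -6.96122297e-01  8.42939839e+02]
 [-6.43023437e-03 -7.11549665e-01 -7.02606380e-01  9.92327540e+02]
 [ 0.00000000e+00  0.00000000e+00  0.00000000e+00  1.00000000e+00]]
[[-6.04384100e-04 -9.65908327e-01 -2.58883639e-01  7.33267235e+01]
 [ 9.99999694e-01 -7.12270268e-04  3.22939947e-04 -3.84796578e-01]
 [-4.96325503e-04 -2.58883364e-01  9.65908462e-01 -1.94003881e+02]
 [ 0.00000000e+00  0.00000000e+00  0.00000000e+00  1.00000000e+00]] [[289.12070906   0.         317.14743541]
 [  0.         289.12070906 199.80656049]
 [  0.           0.           1.        ]]
```

View pics/top0.png

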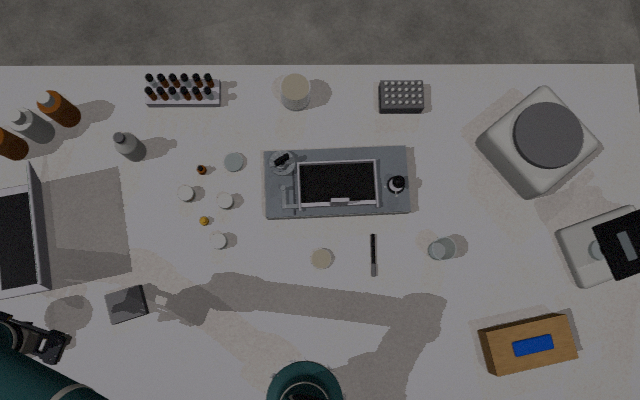

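View pics/side0.png

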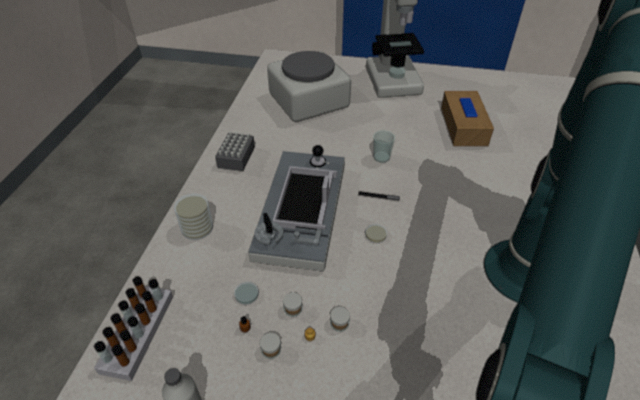

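The top view shows three jars at (187,193), (225,201) and (219,240). The weight is at (204,220), the vial at (202,169), dishes at (234,162) and (321,258), and the shaker spans about 265–412 × 147–218. The side view agrees with this.

```bash
cat > h.py <<'E'
import numpy as np,cv2
from workcell import observe,camera
from scipy.spatial.transform import Rotation as R
def cam(n):
    s=observe(); c=dict(camera(n))
    if n=="wrist":
        T=np.eye(4);T[:3,:3]=R.from_quat(s["tcp_rot"]).as_matrix();T[:3,3]=s["eef_pos"];c["pose"]=T@c["tool_from_camera"]
    return c
def ray(c,u,v,z):
    P=c["pose"];d=P[:3,:3]@np.linalg.inv(c["intrinsics"])@[u,v,1];o=P[:3,3]
    return o+d*(z-o[2])/d[2]
def proj(c,p):
    P=np.linalg.inv(c["pose"]);q=c["intrinsics"]@(P[:3,:3]@np.asarray(p,float)+P[:3,3]);return q[:2]/q[2]
def cloud(c):
    h,w=c["range_z"].shape;v,u=np.mgrid[:h,:w];z=c["range_z"]
    q=np.stack([u,v,np.ones_like(u)],-1)@np.linalg.inv(c["intrinsics"]).T*z[...,None]
    return q@c["pose"][:3,:3].T+c["pose"][:3,3]
E
python3 - <<'E'
from h import *
c=dict(np.load("top0.npz"));W=cloud(c);z=W[...,2]
m=((z>8)&(z<130)&(c["range_z"]>0)).astype(np.uint8)
n,l,st,ce=cv2.connectedComponentsWithStats(m)
for i in range(1,n):
    if st[i,4]>20:
        k=l==i;print(st[i],ce[i].round(1),W[k].mean(0).round(),"zmed/max",np.median(z[k]).round(),z[k].max().round())
# deck
k=(abs(z-50)<6);k[:, :240]=0;k[:,440:]=0;k[:120]=0;k[240:]=0
pts=W[k][:,:2].astype(np.float32);r=cv2.minAreaRect(pts);print(r,cv2.boxPoints(r),np.median(z[k]))
s=c["image"][135:235,250:425];cv2.imwrite("pics/c1.png",cv2.resize(s,None,fx=4.5,fy=4.5,interpolation=cv2.INTER_CUBIC)[:,:,::-1])
E
```

```text
[ 279   70   31   43 1006] [294.7  90.4] [880.  22.  79.] zmed/max 90.0 102.0
[ 144   72   77   36 2274] [182.1  90.6] [892. 357.  52.] zmed/max 38.0 102.0
[ 378   80   47   34 1486] [400.5  96.3] [ 872. -294.   48.] zmed/max 50.0 72.0
[ 475   85  125  115 3346] [524.4 152.1] [ 682. -628.  104.] zmed/max 122.0 130.0
[ 37  90  44  38 689] [ 62.8 111.9] [817. 689.  80.] zmed/max 85.0 130.0
[  8 109  47  36 713] [ 36.1 129. ] [767. 761.  79.] zmed/max 82.0 130.0
[  0 127  29  33 617] [ 12.1 145.8] [720. 830.  71.] zmed/max 72.0 130.0
[114 133  33  29 561] [131.  147.7] [709. 488.  81.] zmed/max 94.0 130.0
[ 264  145  147   76 9796] [335.8 182.2] [610. -95.  55.] zmed/max 51.0 130.0
[223 152  21  20 305] [232.6 161.3] [684. 209.  14.] zmed/max 14.0 23.0
[197 165  10  10  71] [201.  169.4] [656. 299.  31.] zmed/max 28.0 53.0
[   0  172   52  128 4301] [ 20.5 242.7] [447. 810.  24.] zmed/max 16.0 130.0
[178 186  18  17 229] [186.1 193.6] [583. 339.  35.] zmed/max 38.0 48.0
[217 193  17  17 222] [225.1 200.9] [561. 226.  36.] zmed/max 38.0 45.0
[ 555  205   82   84 2778] [587.2 248.6] [ 411. -812.   48.] zmed/max 49.0 96.0
[199 217  10   9  65] [203.5 220.6] [506. 290.  21.] zmed/max 20.0 37.0
[210 233  18  17 228] [218.4 241. ] [445. 243.  36.] zmed/max 37.0 46.0
[370 234   6  44 169] [372.7 255.2] [ 401. -201.   12.] zmed/max 12.0 21.0
[427 235  30  26 435] [442.9 248.3] [ 415. -395.   55.] zmed/max 60.0 93.0
[311 248  20  21 328] [320.4 258.4] [393. -49.  14.] zmed/max 14.0 23.0
[ 104  285   45   40 1192] [125.7 304.1] [271. 499.  31.] zmed/max 32.0 42.0
[ 477  313  101   64 4438] [527.3 344. ] [ 152. -607.   72.] zmed/max 75.0 93.0
[ 266  361   77   39 1658] [304. 381.] [57.  1. 30.] zmed/max 16.0 130.0
((614.9679565429688, -96.3131103515625), (200.1083526611328, 418.57916259765625), 2.0292434692382812) [[ 507.5657   109.30235]
 [ 522.3873  -309.0143 ]
 [ 722.37024 -301.9286 ]
 [ 707.5486   116.38809]] 50.35993740039521
```

View pics/c1.png

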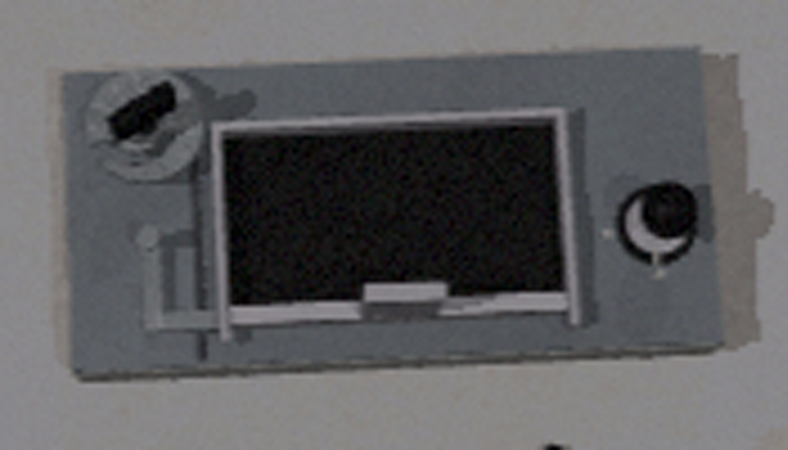

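The deck box centre is at about (615,-96) with yaw about 2°. The gate is open, the cam wing is at about -58° in the deck frame, and the ball pointer is near its near dot. I'll turn the tool so its y lies along world x, then move over the jars.

Request:
apply_moves --steps '[{"grip": 100, "travel": [0, 0, 0], "twist": [0, 0, 0.085]}, {"grip": 100, "travel": [0, 0, 0], "twist": [0, 0, 0.085]}, {"grip": 100, "travel": [0, 0, 0], "twist": [0, 0, 0.085]}, {"grip": 100, "travel": [0, 0, 0], "twist": [0, 0, 0.085]}, {"grip": 100, "travel": [0, 0, 0], "twist": [0, 0, 0.085]}]'

```text
time_s: 0.78
eef_pos: [209.8, 614.9, 189.7]
tcp_rot: [0.575, 0.818, -0.0, 0.0]
contact_force: [0.3, -0.0, 0.2]
grip_width: 91.9
```

Request:
apply_moves --steps '[{"grip": 100, "travel": [0, 0, 0], "twist": [0, 0, 0.085]}, {"grip": 100, "travel": [0, 0, 0], "twist": [0, 0, 0.083]}, {"grip": 100, "travel": [-0.22, 0.2, 0], "twist": [0, 0, 0]}, {"grip": 100, "travel": [-0.22, 0.2, 0], "twist": [0, 0, 0]}, {"grip": 100, "travel": [-0.22, 0.2, 0], "twist": [0, 0, 0]}]'

```text
time_s: 1.4
eef_pos: [330.8, 481.6, 189.9]
tcp_rot: [0.707, 0.707, -0.0, 0.0]
contact_force: [0.3, -0.1, 0.1]
grip_width: 92.4
```

Request:
apply_moves --steps '[{"grip": 100, "travel": [-0.22, 0.2, 0], "twist": [0, 0, 0]}, {"grip": 100, "travel": [-0.22, 0.2, 0], "twist": [0, 0, 0]}, {"grip": 100, "travel": [-0.22, 0.2, 0], "twist": [0, 0, 0]}, {"grip": 100, "travel": [-0.22, 0.2, 0], "twist": [0, 0, 0]}, {"grip": 100, "travel": [0, 0, 0], "twist": [0, 0, 0]}]'

```text
time_s: 2.02
eef_pos: [493.5, 301.8, 190.2]
tcp_rot: [0.71, 0.704, -0.0, 0.001]
contact_force: [-1.0, -0.3, 0.2]
grip_width: 91.9
```

```bash
cat >> h.py <<'E'
def jars(c,lo=30,hi=52):
    W=cloud(c);z=W[...,2];m=((z>lo)&(z<hi)&(c["range_z"]>0)).astype(np.uint8)
    n,l,st,ce=cv2.connectedComponentsWithStats(m);out=[]
    for i in range(1,n):
        k=l==i;p=W[k]
        if st[i,4]>60 and p[:,0].max()-p[:,0].min()<60 and p[:,1].max()-p[:,1].min()<60:
            zz=np.median(z[k]);ct,_=cv2.findContours(k.astype(np.uint8),0,1)
            q=np.array([ray(c,u,v,zz)[:2] for u,v in ct[0][:,0]],np.float32);ctr,r=cv2.minEnclosingCircle(q)
            out.append((np.round(ctr,1),round(r,1),round(float(zz),1),ce[i].round()))
    return out
E
python3 - <<'E'
from h import *
print(observe()["eef_pos"],observe()["tcp_rot"])
c=cam("wrist");cv2.imwrite("pics/w1.png",c["image"][:,:,::-1])
for o in jars(c):print("w",o)
for o in jars(dict(np.load("top0.npz"))):print("t",o)
E
```

```text
[493.47575803 301.75333485 190.23870588] [ 7.10477702e-01  7.03718554e-01 -7.73159696e-05  1.27481424e-03]
w (array([707.6, 483. ]), 27.7, 41.2, array([513.,  17.]))
w (array([584.6, 340.8]), 22.9, 37.3, array([394., 150.]))
w (array([872.9, 340.5]), 13.0, 34.9, array([634., 147.]))
w (array([871. , 307.5]), 16.9, 39.2, array([631., 174.]))
w (array([655.9, 300.9]), 10.2, 43.7, array([453., 184.]))
w (array([873.1, 274.8]), 18.2, 41.0, array([625., 201.]))
w (array([445.7, 244.8]), 23.4, 37.1, array([281., 228.]))
w (array([561.2, 227.5]), 23.6, 37.1, array([371., 239.]))
t (array([714.8, 494.7]), 31.1, 42.7, array([138., 153.]))
t (array([584.8, 341.5]), 23.3, 38.6, array([185., 193.]))
t (array([562.6, 226.9]), 23.0, 38.1, array([225., 200.]))
t (array([445.3, 244.3]), 22.9, 37.9, array([218., 241.]))
```

View pics/w1.png

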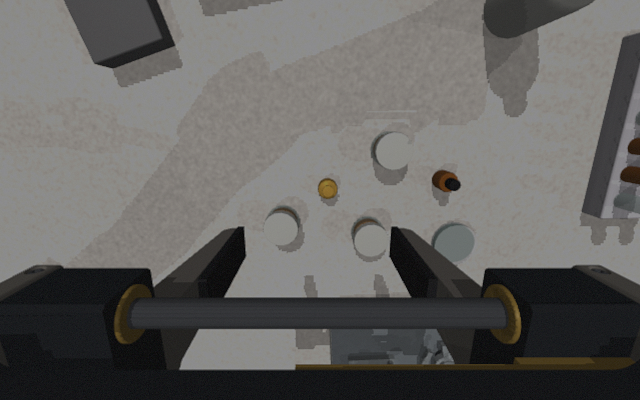

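The wrist view shows the jars at (281,228), (394,150) and (371,239), the weight at (328,188) and the vial at (446,181). Both cameras agree to about 1.5 mm. I'll take jar A at (584.7,341) first.

Request:
apply_moves --steps '[{"grip": 100, "travel": [0, 0, 0], "twist": [0, 0, -0.0215]}, {"grip": 100, "travel": [0.09, 0.23, 0], "twist": [0, 0, 0]}, {"grip": 100, "travel": [0.09, 0.23, 0], "twist": [0, 0, 0]}, {"grip": 100, "travel": [0, 0, 0.3], "twist": [0, 0, 0]}, {"grip": 100, "travel": [0, 0, 0.2], "twist": [0, 0, 0]}]'

```text
time_s: 2.7
eef_pos: [578.0, 349.0, 87.0]
tcp_rot: [0.69, 0.724, -0.001, -0.001]
contact_force: [0.1, 0.0, 0.5]
grip_width: 91.8
```

Request:
apply_moves --steps '[{"grip": 100, "travel": [0, 0, 0], "twist": [0, 0, 0]}, {"grip": 100, "travel": [0, 0, 0], "twist": [0, 0, 0]}, {"grip": 100, "travel": [0, 0, 0], "twist": [0, 0, 0]}, {"grip": 100, "travel": [0, 0, 0], "twist": [0, 0, 0]}, {"grip": 100, "travel": [0, 0, 0], "twist": [0, 0, 0]}]'

```text
time_s: 3.32
eef_pos: [580.5, 347.6, 91.1]
tcp_rot: [0.691, 0.723, 0.001, 0.0]
contact_force: [-1.1, 0.0, 0.1]
grip_width: 91.8
```

Request:
apply_moves --steps '[{"grip": 100, "travel": [-0.034, 0.0195, 0.15], "twist": [0, 0, 0.005]}, {"grip": 100, "travel": [0, 0, 0.15], "twist": [0, 0, 0]}, {"grip": 100, "travel": [0, 0, 0.08], "twist": [0, 0, 0]}, {"grip": 100, "travel": [0, 0, 0.04], "twist": [0, 0, 0]}, {"grip": 100, "travel": [0, 0, 0], "twist": [0, 0, 0]}]'

```text
time_s: 3.95
eef_pos: [584.5, 340.8, 6.2]
tcp_rot: [0.695, 0.719, 0.0, 0.0]
contact_force: [0.1, -0.2, -0.5]
grip_width: 91.8
```

Request:
apply_moves --steps '[{"grip": 40, "travel": [0, 0, 0], "twist": [0, 0, 0]}, {"grip": 40, "travel": [0, 0, 0], "twist": [0, 0, 0]}, {"grip": 40, "travel": [0, 0, 0], "twist": [0, 0, 0]}, {"grip": 40, "travel": [0, 0, 0], "twist": [0, 0, 0]}, {"grip": 40, "travel": [0, 0, 0], "twist": [0, 0, 0]}]'

```text
time_s: 4.58
eef_pos: [584.6, 340.7, 6.3]
tcp_rot: [0.695, 0.719, 0.0, 0.0]
contact_force: [0.5, 0.4, 0.4]
grip_width: 44.7
```

Request:
apply_moves --steps '[{"grip": 40, "travel": [0, 0, -0.15], "twist": [0, 0, 0]}, {"grip": 40, "travel": [0, 0, -0.25], "twist": [0, 0, 0]}, {"grip": 40, "travel": [0, 0, -0.25], "twist": [0, 0, 0]}, {"grip": 40, "travel": [0, 0, -0.15], "twist": [0, 0, 0]}, {"grip": 40, "travel": [0, 0, 0], "twist": [0, 0, 0]}]'

```text
time_s: 5.2
eef_pos: [585.9, 341.4, 168.9]
tcp_rot: [0.695, 0.719, 0.003, 0.0]
contact_force: [0.4, -0.3, -1.0]
grip_width: 44.8
```

Request:
apply_moves --steps '[{"grip": 40, "travel": [-0.249, 0.008, 0], "twist": [0, 0, 0]}, {"grip": 40, "travel": [-0.249, 0.008, 0], "twist": [0, 0, 0]}, {"grip": 40, "travel": [-0.249, 0.008, 0], "twist": [0, 0, 0]}, {"grip": 40, "travel": [-0.249, 0.008, 0], "twist": [0, 0, 0]}, {"grip": 40, "travel": [-0.249, 0.008, 0], "twist": [0, 0, 0]}]'

```text
time_s: 5.82
eef_pos: [599.8, 90.3, 164.1]
tcp_rot: [0.695, 0.719, -0.001, -0.001]
contact_force: [0.2, 0.5, -0.5]
grip_width: 44.4
```

Request:
apply_moves --steps '[{"grip": 40, "travel": [-0.249, 0.008, 0], "twist": [0, 0, 0]}, {"grip": 40, "travel": [-0.249, 0.008, 0], "twist": [0, 0, 0]}, {"grip": 40, "travel": [-0.249, 0.008, 0], "twist": [0, 0, 0]}, {"grip": 40, "travel": [-0.249, 0.008, 0], "twist": [0, 0, 0]}, {"grip": 40, "travel": [-0.249, 0.008, 0], "twist": [0, 0, 0]}]'

```text
time_s: 6.45
eef_pos: [616.4, -157.7, 164.0]
tcp_rot: [0.695, 0.719, -0.001, -0.001]
contact_force: [-0.3, 0.4, -1.0]
grip_width: 44.9
```

Request:
apply_moves --steps '[{"grip": 40, "travel": [0, 0, 0.1], "twist": [0, 0, 0]}, {"grip": 40, "travel": [0, 0, 0.05], "twist": [0, 0, 0]}, {"grip": 40, "travel": [0, 0, 0], "twist": [0, 0, 0]}, {"grip": 40, "travel": [0, 0, 0], "twist": [0, 0, 0]}, {"grip": 40, "travel": [0, 0, 0], "twist": [0, 0, 0]}]'

```text
time_s: 7.08
eef_pos: [618.1, -155.8, 136.7]
tcp_rot: [0.694, 0.72, 0.0, 0.0]
contact_force: [-0.0, 0.4, -0.7]
grip_width: 44.6
```

Request:
apply_moves --steps '[{"grip": 40, "travel": [0, 0, 0.15], "twist": [0, 0, 0]}, {"grip": 40, "travel": [0, 0, 0.15], "twist": [0, 0, 0]}, {"grip": 40, "travel": [0, 0, 0.07], "twist": [0, 0, 0]}, {"grip": 40, "travel": [0, 0, 0.025], "twist": [0, 0, 0]}, {"grip": 40, "travel": [0, 0, 0], "twist": [0, 0, 0]}]'

```text
time_s: 7.7
eef_pos: [618.1, -156.7, 57.7]
tcp_rot: [0.695, 0.719, 0.0, 0.0]
contact_force: [0.4, 0.3, -0.5]
grip_width: 44.6
```

Request:
apply_moves --steps '[{"grip": 40, "travel": [0, 0, 0.005], "twist": [0, 0, 0]}, {"grip": 65, "travel": [0, 0, 0], "twist": [0, 0, 0]}, {"grip": 65, "travel": [0, 0, 0], "twist": [0, 0, 0]}, {"grip": 65, "travel": [0, 0, 0], "twist": [0, 0, 0]}, {"grip": 65, "travel": [0, 0, 0], "twist": [0, 0, 0]}]'

```text
time_s: 8.32
eef_pos: [617.6, -156.5, 56.2]
tcp_rot: [0.695, 0.719, 0.0, 0.0]
contact_force: [0.8, 0.1, 0.8]
grip_width: 59.3
```

Request:
apply_moves --steps '[{"grip": 65, "travel": [0, 0, -0.1], "twist": [0, 0, 0]}, {"grip": 65, "travel": [0, 0, -0.2], "twist": [0, 0, 0]}, {"grip": 65, "travel": [0, 0, -0.2], "twist": [0, 0, 0]}, {"grip": 100, "travel": [0, 0, -0.1], "twist": [0, 0, 0]}, {"grip": 100, "travel": [0, 0, 0], "twist": [0, 0, 0]}]'

```text
time_s: 8.95
eef_pos: [618.5, -156.7, 177.9]
tcp_rot: [0.695, 0.719, 0.001, 0.001]
contact_force: [-0.4, -0.5, -0.8]
grip_width: 77.4
```

```bash
python3 - <<'E'
from h import *
s=observe();print(s["eef_pos"],s["tcp_rot"])
c=cam("wrist");np.savez("w2.npz",**c);cv2.imwrite("pics/w2.png",c["image"][:,:,::-1])
for o in jars(c)+jars(c,80,95):print("w",o)
t=cam("top")
for o in jars(t)+jars(t,80,95):print("t",o)
E
```

```text
[ 618.51899621 -156.65721031  177.91511374] [0.69474992 0.71924934 0.00112918 0.00128681]
w (array([8.698e+02, 3.000e-01]), 40.0, 90.8, array([610.,  31.]))
w (array([ 549.8, -100.4]), 24.5, 87.8, array([249., 137.]))
w (array([ 617.8, -156. ]), 22.9, 87.2, array([317., 195.]))
w (array([ 601.9, -260.1]), 15.3, 92.5, array([300., 284.]))
t (array([715.1, 495.1]), 31.1, 41.6, array([138., 153.]))
t (array([562.6, 226.9]), 23.0, 38.1, array([225., 200.]))
t (array([445.2, 244.2]), 22.9, 38.3, array([218., 241.]))
t (array([ 415.8, -395. ]), 27.4, 41.8, array([446., 247.]))
t (array([826.7, 701.7]), 33.2, 86.6, array([ 63., 112.]))
t (array([716.2, 495.9]), 31.2, 89.4, array([133., 148.]))
```

View pics/w2.png

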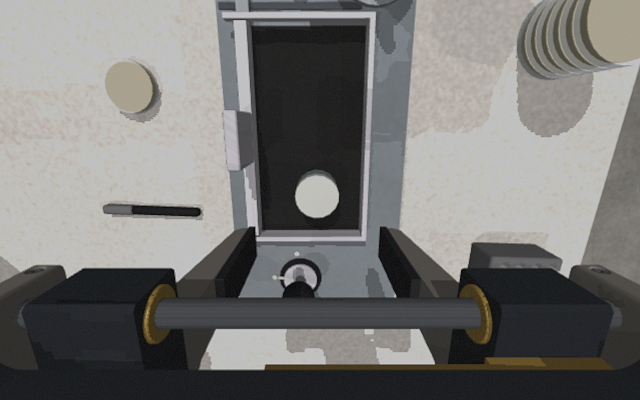

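Jar A stands at (617.8,-156) in the bay, seen at pixel (317,195). The knob pointer at (277,278) is at the anticlockwise dot. Jar B is next, at (562.2,227.2).

Request:
apply_moves --steps '[{"grip": 100, "travel": [0.241, -0.027, 0], "twist": [0, 0, 0]}, {"grip": 100, "travel": [0.241, -0.027, 0], "twist": [0, 0, 0]}, {"grip": 100, "travel": [0.241, -0.027, 0], "twist": [0, 0, 0]}, {"grip": 100, "travel": [0.241, -0.027, 0], "twist": [0, 0, 0]}, {"grip": 100, "travel": [0.241, -0.027, 0], "twist": [0, 0, 0]}]'

```text
time_s: 9.68
eef_pos: [580.7, 84.8, 174.2]
tcp_rot: [0.695, 0.719, -0.001, -0.001]
contact_force: [0.5, 0.2, 0.5]
grip_width: 91.8
```

Request:
apply_moves --steps '[{"grip": 100, "travel": [0.241, -0.027, 0], "twist": [0, 0, 0]}, {"grip": 100, "travel": [0.241, -0.027, 0], "twist": [0, 0, 0]}, {"grip": 100, "travel": [0.241, -0.027, 0], "twist": [0, 0, 0]}, {"grip": 100, "travel": [0, 0, 0.2], "twist": [0, 0, 0]}, {"grip": 100, "travel": [0, 0, 0.2], "twist": [0, 0, 0]}]'

```text
time_s: 10.3
eef_pos: [559.8, 228.1, 93.5]
tcp_rot: [0.694, 0.72, -0.001, -0.0]
contact_force: [-0.2, -0.0, 0.1]
grip_width: 91.8
```

Request:
apply_moves --steps '[{"grip": 100, "travel": [0, 0, 0], "twist": [0, 0, 0]}, {"grip": 100, "travel": [0, 0, 0], "twist": [0, 0, 0]}, {"grip": 100, "travel": [0, 0, 0], "twist": [0, 0, 0]}, {"grip": 100, "travel": [0, 0, 0], "twist": [0, 0, 0]}, {"grip": 100, "travel": [0, 0, 0], "twist": [0, 0, 0]}]'

```text
time_s: 10.92
eef_pos: [561.5, 227.6, 96.9]
tcp_rot: [0.695, 0.719, 0.001, 0.0]
contact_force: [0.8, -0.4, -0.7]
grip_width: 91.9
```

```bash
python3 - <<'E'
from h import *
t=cam("wrist")
for o in jars(t):print("w",o)
E
```

```text
w (array([656.2, 299.6]), 9.2, 43.9, array([435., 127.]))
w (array([447.1, 244.2]), 23.9, 37.1, array([190., 183.]))
w (array([562. , 227.1]), 23.0, 37.2, array([319., 205.]))
```

Request:
apply_moves --steps '[{"grip": 100, "travel": [0, 0, 0.15], "twist": [0, 0, 0]}, {"grip": 100, "travel": [0, 0, 0.15], "twist": [0, 0, 0]}, {"grip": 100, "travel": [0, 0, 0.1], "twist": [0, 0, 0]}, {"grip": 100, "travel": [0, 0, 0.05], "twist": [0, 0, 0]}, {"grip": 100, "travel": [0, 0, 0], "twist": [0, 0, 0]}]'

```text
time_s: 11.6
eef_pos: [561.1, 227.2, 5.8]
tcp_rot: [0.695, 0.719, -0.0, -0.0]
contact_force: [0.4, 0.2, -0.1]
grip_width: 91.3
```

Request:
apply_moves --steps '[{"grip": 40, "travel": [0, 0, 0], "twist": [0, 0, 0]}, {"grip": 40, "travel": [0, 0, 0], "twist": [0, 0, 0]}, {"grip": 40, "travel": [0, 0, 0], "twist": [0, 0, 0]}, {"grip": 40, "travel": [0, 0, 0], "twist": [0, 0, 0]}, {"grip": 40, "travel": [0, 0, 0], "twist": [0, 0, 0]}]'

```text
time_s: 12.22
eef_pos: [561.3, 227.5, 6.3]
tcp_rot: [0.695, 0.719, 0.0, 0.0]
contact_force: [0.5, 1.4, 0.1]
grip_width: 44.8
```

Request:
apply_moves --steps '[{"grip": 40, "travel": [0, 0, -0.15], "twist": [0, 0, 0]}, {"grip": 40, "travel": [0, 0, -0.25], "twist": [0, 0, 0]}, {"grip": 40, "travel": [0, 0, -0.25], "twist": [0, 0, 0]}, {"grip": 40, "travel": [0, 0, -0.15], "twist": [0, 0, 0]}, {"grip": 40, "travel": [0, 0, 0], "twist": [0, 0, 0]}]'

```text
time_s: 12.85
eef_pos: [562.5, 228.0, 168.5]
tcp_rot: [0.695, 0.719, 0.002, 0.001]
contact_force: [0.5, 0.1, -2.5]
grip_width: 44.8
```

Request:
apply_moves --steps '[{"grip": 40, "travel": [-0.232, 0.03, 0], "twist": [0, 0, 0]}, {"grip": 40, "travel": [-0.232, 0.03, 0], "twist": [0, 0, 0]}, {"grip": 40, "travel": [-0.232, 0.03, 0], "twist": [0, 0, 0]}, {"grip": 40, "travel": [-0.232, 0.03, 0], "twist": [0, 0, 0]}, {"grip": 40, "travel": [-0.232, 0.03, 0], "twist": [0, 0, 0]}]'

```text
time_s: 13.48
eef_pos: [598.0, -4.9, 164.1]
tcp_rot: [0.695, 0.719, -0.001, -0.001]
contact_force: [1.0, 0.9, -1.4]
grip_width: 44.6
```

Request:
apply_moves --steps '[{"grip": 40, "travel": [-0.232, 0.03, 0], "twist": [0, 0, 0]}, {"grip": 40, "travel": [-0.232, 0.03, 0], "twist": [0, 0, 0]}, {"grip": 40, "travel": [0, 0, 0], "twist": [0, 0, 0]}, {"grip": 40, "travel": [0, 0, 0], "twist": [0, 0, 0]}, {"grip": 40, "travel": [0, 0, 0], "twist": [0, 0, 0]}]'

```text
time_s: 14.1
eef_pos: [613.9, -93.8, 165.2]
tcp_rot: [0.694, 0.72, -0.0, -0.001]
contact_force: [-0.2, 0.1, -1.2]
grip_width: 44.8
```

Request:
apply_moves --steps '[{"grip": 40, "travel": [-0.0125, 0.0055, 0.2], "twist": [0, 0, 0]}, {"grip": 40, "travel": [0, 0, 0.2], "twist": [0, 0, 0]}, {"grip": 40, "travel": [0, 0, 0.1], "twist": [0, 0, 0]}, {"grip": 40, "travel": [0, 0, 0.038], "twist": [0, 0, 0]}, {"grip": 40, "travel": [0, 0, 0], "twist": [0, 0, 0]}]'

```text
time_s: 14.72
eef_pos: [616.0, -98.0, 59.0]
tcp_rot: [0.695, 0.719, 0.0, 0.0]
contact_force: [-0.0, -0.2, -0.6]
grip_width: 44.6
```

Request:
apply_moves --steps '[{"grip": 40, "travel": [0, 0, 0.005], "twist": [0, 0, 0]}, {"grip": 65, "travel": [0, 0, 0], "twist": [0, 0, 0]}, {"grip": 65, "travel": [0, 0, 0], "twist": [0, 0, 0]}, {"grip": 65, "travel": [0, 0, 0], "twist": [0, 0, 0]}, {"grip": 65, "travel": [0, 0, 0], "twist": [0, 0, 0]}]'

```text
time_s: 15.35
eef_pos: [615.5, -98.3, 57.6]
tcp_rot: [0.695, 0.719, 0.0, 0.0]
contact_force: [-0.1, 0.2, -0.1]
grip_width: 59.8
```

Request:
apply_moves --steps '[{"grip": 65, "travel": [0, 0, -0.1], "twist": [0, 0, 0]}, {"grip": 65, "travel": [0, 0, -0.2], "twist": [0, 0, 0]}, {"grip": 65, "travel": [0, 0, -0.2], "twist": [0, 0, 0]}, {"grip": 100, "travel": [0, 0, -0.1], "twist": [0, 0, 0]}, {"grip": 100, "travel": [0, 0, 0], "twist": [0, 0, 0]}]'

```text
time_s: 15.98
eef_pos: [616.4, -98.3, 179.3]
tcp_rot: [0.695, 0.719, 0.001, 0.001]
contact_force: [0.1, -0.2, -1.1]
grip_width: 77.8
```

```bash
python3 - <<'E'
from h import *
s=observe();print(s["eef_pos"])
c=cam("wrist");np.savez("w3.npz",**c)
for o in jars(c,80,95):print("w",o)
t=cam("top")
for o in jars(t):print("t",o)
E
```

```text
[616.37777148 -98.33764458 179.25395401]
w (array([590.8,  55.1]), 7.3, 81.3, array([295.,  29.]))
w (array([662.7,  51.8]), 11.8, 90.1, array([373.,  32.]))
w (array([548.4, -99.9]), 25.2, 87.6, array([252., 192.]))
w (array([616. , -99.1]), 22.9, 87.2, array([317., 196.]))
w (array([ 618.3, -155.2]), 23.6, 87.2, array([317., 247.]))
t (array([713.7, 495.1]), 30.0, 39.6, array([138., 153.]))
t (array([445.2, 244.2]), 22.9, 38.2, array([218., 241.]))
t (array([ 415.9, -395.2]), 27.5, 41.6, array([446., 247.]))
```

Request:
apply_moves --steps '[{"grip": 100, "travel": [0.249, -0.1137, 0], "twist": [0, 0, 0]}, {"grip": 100, "travel": [0.249, -0.1137, 0], "twist": [0, 0, 0]}, {"grip": 100, "travel": [0.249, -0.1137, 0], "twist": [0, 0, 0]}, {"grip": 100, "travel": [0.249, -0.1137, 0], "twist": [0, 0, 0]}, {"grip": 100, "travel": [0.249, -0.1137, 0], "twist": [0, 0, 0]}]'

```text
time_s: 16.7
eef_pos: [491.2, 147.9, 175.9]
tcp_rot: [0.695, 0.719, -0.001, -0.0]
contact_force: [0.3, 0.7, 0.2]
grip_width: 92.2
```

Request:
apply_moves --steps '[{"grip": 100, "travel": [0.249, -0.1137, 0], "twist": [0, 0, 0]}, {"grip": 100, "travel": [0.249, -0.1137, 0], "twist": [0, 0, 0]}, {"grip": 100, "travel": [0, 0, 0.2], "twist": [0, 0, 0]}, {"grip": 100, "travel": [0, 0, 0.2], "twist": [0, 0, 0]}, {"grip": 100, "travel": [0, 0, 0], "twist": [0, 0, 0]}]'

```text
time_s: 17.32
eef_pos: [441.2, 242.8, 93.9]
tcp_rot: [0.695, 0.719, -0.004, -0.001]
contact_force: [-0.3, 0.5, 0.9]
grip_width: 91.9
```

```bash
python3 - <<'E'
from h import *
t=cam("wrist");print(observe()["eef_pos"],observe()["tcp_rot"])
for o in jars(t):print("w",o)
E
```

```text
[443.02583007 243.53656039  95.92664889] [ 6.94908061e-01  7.19094489e-01 -2.42170869e-03 -1.95089978e-04]
w (array([653.9, 300. ]), 12.5, 42.9, array([576., 150.]))
w (array([445.1, 244. ]), 23.0, 37.2, array([323., 204.]))
```

Request:
apply_moves --steps '[{"grip": 100, "travel": [0.003, 0.006, 0.15], "twist": [0, 0, 0]}, {"grip": 100, "travel": [0, 0, 0.15], "twist": [0, 0, 0]}, {"grip": 100, "travel": [0, 0, 0.1], "twist": [0, 0, 0]}, {"grip": 100, "travel": [0, 0, 0.05], "twist": [0, 0, 0]}, {"grip": 100, "travel": [0, 0, 0], "twist": [0, 0, 0]}]'

```text
time_s: 18.0
eef_pos: [446.0, 245.3, 7.9]
tcp_rot: [0.695, 0.719, 0.0, 0.0]
contact_force: [0.3, -0.0, 0.4]
grip_width: 92.0
```

Request:
apply_moves --steps '[{"grip": 40, "travel": [0, 0, 0], "twist": [0, 0, 0]}, {"grip": 40, "travel": [0, 0, 0], "twist": [0, 0, 0]}, {"grip": 40, "travel": [0, 0, 0], "twist": [0, 0, 0]}, {"grip": 40, "travel": [0, 0, 0], "twist": [0, 0, 0]}, {"grip": 40, "travel": [0, 0, 0], "twist": [0, 0, 0]}]'

```text
time_s: 18.62
eef_pos: [445.6, 245.3, 7.6]
tcp_rot: [0.695, 0.719, 0.0, 0.0]
contact_force: [0.3, -0.5, 1.1]
grip_width: 45.1
```

Request:
apply_moves --steps '[{"grip": 40, "travel": [0, 0, -0.15], "twist": [0, 0, 0]}, {"grip": 40, "travel": [0, 0, -0.25], "twist": [0, 0, 0]}, {"grip": 40, "travel": [0, 0, -0.25], "twist": [0, 0, 0]}, {"grip": 40, "travel": [0, 0, -0.15], "twist": [0, 0, 0]}, {"grip": 40, "travel": [0, 0, 0], "twist": [0, 0, 0]}]'

```text
time_s: 19.25
eef_pos: [446.8, 246.2, 169.6]
tcp_rot: [0.695, 0.719, 0.002, 0.0]
contact_force: [0.2, 0.6, -0.6]
grip_width: 44.4
```

Request:
apply_moves --steps '[{"grip": 40, "travel": [-0.24, 0.1317, 0], "twist": [0, 0, 0]}, {"grip": 40, "travel": [-0.24, 0.1317, 0], "twist": [0, 0, 0]}, {"grip": 40, "travel": [-0.24, 0.1317, 0], "twist": [0, 0, 0]}, {"grip": 40, "travel": [-0.24, 0.1317, 0], "twist": [0, 0, 0]}, {"grip": 40, "travel": [-0.24, 0.1317, 0], "twist": [0, 0, 0]}]'

```text
time_s: 19.88
eef_pos: [585.1, 8.5, 165.6]
tcp_rot: [0.695, 0.719, -0.001, -0.001]
contact_force: [0.0, 0.7, -0.7]
grip_width: 44.6
```

Request:
apply_moves --steps '[{"grip": 40, "travel": [-0.24, 0.1317, 0], "twist": [0, 0, 0]}, {"grip": 40, "travel": [0, 0, 0], "twist": [0, 0, 0]}, {"grip": 40, "travel": [0, 0, 0], "twist": [0, 0, 0]}, {"grip": 40, "travel": [0, 0, 0], "twist": [0, 0, 0]}, {"grip": 40, "travel": [0, 0, 0], "twist": [0, 0, 0]}]'

```text
time_s: 20.5
eef_pos: [613.1, -35.5, 167.4]
tcp_rot: [0.694, 0.72, 0.0, -0.0]
contact_force: [-0.4, 0.0, 0.2]
grip_width: 44.7
```

Request:
apply_moves --steps '[{"grip": 40, "travel": [-0.008, 0.002, 0.2], "twist": [0, 0, 0]}, {"grip": 40, "travel": [0, 0, 0.2], "twist": [0, 0, 0]}, {"grip": 40, "travel": [0, 0, 0.1], "twist": [0, 0, 0]}, {"grip": 40, "travel": [0, 0, 0.04], "twist": [0, 0, 0]}, {"grip": 40, "travel": [0, 0, 0], "twist": [0, 0, 0]}]'

```text
time_s: 21.12
eef_pos: [614.3, -38.6, 60.0]
tcp_rot: [0.695, 0.719, 0.0, 0.0]
contact_force: [-0.7, -0.1, -1.0]
grip_width: 44.7
```

Request:
apply_moves --steps '[{"grip": 40, "travel": [0, 0, 0.006], "twist": [0, 0, 0]}, {"grip": 65, "travel": [0, 0, 0], "twist": [0, 0, 0]}, {"grip": 65, "travel": [0, 0, 0], "twist": [0, 0, 0]}, {"grip": 65, "travel": [0, 0, 0], "twist": [0, 0, 0]}, {"grip": 65, "travel": [0, 0, 0], "twist": [0, 0, 0]}]'

```text
time_s: 21.75
eef_pos: [614.0, -38.7, 58.4]
tcp_rot: [0.695, 0.719, 0.0, 0.0]
contact_force: [-0.2, -0.4, 1.0]
grip_width: 60.1
```

Request:
apply_moves --steps '[{"grip": 65, "travel": [0, 0, -0.1], "twist": [0, 0, 0]}, {"grip": 65, "travel": [0, 0, -0.2], "twist": [0, 0, 0]}, {"grip": 65, "travel": [0, 0, -0.2], "twist": [0, 0, 0]}, {"grip": 100, "travel": [0, 0, -0.1], "twist": [0, 0, 0]}, {"grip": 100, "travel": [0, 0, 0], "twist": [0, 0, 0]}]'

```text
time_s: 22.38
eef_pos: [614.8, -38.6, 180.0]
tcp_rot: [0.695, 0.719, 0.001, 0.001]
contact_force: [0.2, -0.6, -0.7]
grip_width: 77.7
```

```bash
python3 - <<'E'
from h import *
s=observe();print(s["eef_pos"])
c=cam("wrist");np.savez("w4.npz",**c)
cv2.imwrite("pics/w4.png",cv2.resize(c["image"][:280,180:460],None,fx=2,fy=2)[:,:,::-1])
for o in jars(c,80,95):print("w",o)
# wing top points
W=cloud(c);k=(W[...,2]>116)&(W[...,2]<132)&(abs(W[...,0]-665)<45)&(abs(W[...,1]-60)<45)
p=W[k][:,:2].astype(np.float32);print(k.sum(),p.mean(0) if len(p) else 0, cv2.minAreaRect(p) if len(p)>5 else 0)
E
```

```text
[614.76587254 -38.64729107 180.0092019 ]
w (array([590.5,  55.5]), 7.2, 81.3, array([296.,  98.]))
w (array([614.6, -39.9]), 22.8, 87.2, array([317., 197.]))
w (array([ 550.7, -101.4]), 25.9, 84.5, array([257., 253.]))
w (array([616. , -97.9]), 23.6, 87.1, array([317., 249.]))
w (array([ 617.5, -151.8]), 22.2, 87.0, array([317., 288.]))
890 [663.2314    58.263412] ((664.1572875976562, 58.21632766723633), (12.316883087158203, 45.68776321411133), 32.04743194580078)
```

View pics/w4.png

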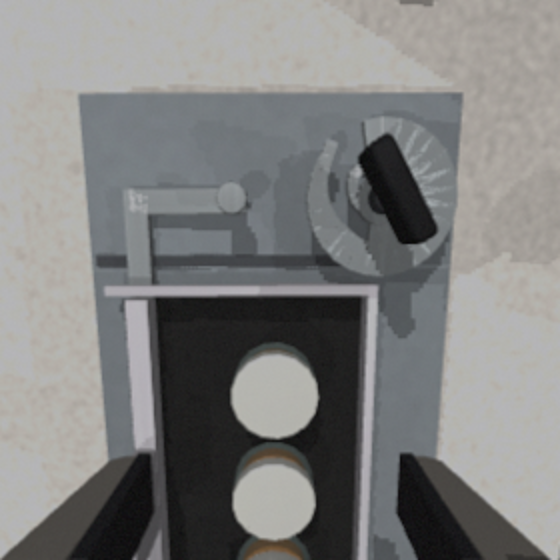

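The three jars stand in a row at deck x≈0. The wing is centred at (664,58) with its axis at 122°. The slot mouth is at crop (345,125), so it needs about 64° anticlockwise to face the stud.

Request:
apply_moves --steps '[{"grip": 100, "travel": [0, 0, 0], "twist": [0, 0, -0.0836]}, {"grip": 100, "travel": [0, 0, 0], "twist": [0, 0, -0.0836]}, {"grip": 100, "travel": [0, 0, 0], "twist": [0, 0, -0.0836]}, {"grip": 100, "travel": [0.14, 0.233, 0], "twist": [0, 0, 0]}, {"grip": 100, "travel": [0.14, 0.233, 0], "twist": [0, 0, 0]}]'

```text
time_s: 23.05
eef_pos: [662.6, 58.5, 176.3]
tcp_rot: [0.485, 0.874, -0.001, -0.001]
contact_force: [0.4, 0.7, 1.4]
grip_width: 92.2
```

Request:
apply_moves --steps '[{"grip": 100, "travel": [0, 0, 0], "twist": [0, 0, 0]}, {"grip": 100, "travel": [0, 0, 0], "twist": [0, 0, 0]}, {"grip": 100, "travel": [0, 0, 0], "twist": [0, 0, 0]}, {"grip": 60, "travel": [0, 0, 0], "twist": [0, 0, 0]}, {"grip": 60, "travel": [0, 0, 0], "twist": [0, 0, 0]}]'

```text
time_s: 23.68
eef_pos: [663.0, 57.5, 178.5]
tcp_rot: [0.485, 0.875, 0.0, 0.0]
contact_force: [0.5, -1.1, 0.4]
grip_width: 73.9
```

Request:
apply_moves --steps '[{"grip": 60, "travel": [0.001, 0.0075, 0.15], "twist": [0, 0, 0]}, {"grip": 60, "travel": [0, 0, 0.15], "twist": [0, 0, 0]}, {"grip": 60, "travel": [0, 0, 0.09], "twist": [0, 0, 0]}, {"grip": 60, "travel": [0, 0, 0.04], "twist": [0, 0, 0]}, {"grip": 60, "travel": [0, 0, 0], "twist": [0, 0, 0]}]'

```text
time_s: 24.3
eef_pos: [664.4, 59.1, 92.4]
tcp_rot: [0.484, 0.875, -0.0, 0.0]
contact_force: [0.2, 1.1, 0.1]
grip_width: 55.4
```

Request:
apply_moves --steps '[{"grip": 5, "travel": [0, 0, 0], "twist": [0, 0, 0]}, {"grip": 5, "travel": [0, 0, 0], "twist": [0, 0, 0]}, {"grip": 5, "travel": [0, 0, 0], "twist": [0, 0, 0]}, {"grip": 5, "travel": [0, 0, 0], "twist": [0, 0, 0]}, {"grip": 5, "travel": [0, 0, 0], "twist": [0, 0, 0]}]'

```text
time_s: 24.92
eef_pos: [664.2, 59.2, 92.4]
tcp_rot: [0.484, 0.875, -0.0, -0.0]
contact_force: [-1.0, -0.9, 0.6]
grip_width: 11.7
```

Request:
apply_moves --steps '[{"grip": 5, "travel": [0, 0, 0], "twist": [0, 0, 0]}, {"grip": 5, "travel": [0, 0, 0], "twist": [0, 0, -0.05]}, {"grip": 5, "travel": [0, 0, 0], "twist": [0, 0, -0.07]}, {"grip": 5, "travel": [0, 0, 0], "twist": [0, 0, -0.07]}, {"grip": 5, "travel": [0, 0, 0], "twist": [0, 0, -0.07]}]'

```text
time_s: 25.55
eef_pos: [663.7, 58.7, 92.5]
tcp_rot: [0.229, 0.973, -0.0, -0.0]
contact_force: [-2.3, -0.4, 3.3]
grip_width: 11.2
```

Request:
apply_moves --steps '[{"grip": 5, "travel": [0, 0, 0], "twist": [0, 0, -0.07]}, {"grip": 5, "travel": [0, 0, 0], "twist": [0, 0, -0.07]}, {"grip": 5, "travel": [0, 0, 0], "twist": [0, 0, -0.05]}, {"grip": 5, "travel": [0, 0, 0], "twist": [0, 0, -0.04]}, {"grip": 5, "travel": [0, 0, 0], "twist": [0, 0, -0.03]}]'

```text
time_s: 26.18
eef_pos: [663.6, 58.1, 92.4]
tcp_rot: [-0.039, 0.999, -0.0, -0.001]
contact_force: [-2.2, -1.4, 3.3]
grip_width: 11.8
```

```bash
python3 - <<'E'
from workcell import observe
s=observe();print(s["tcp_rot"],s["moment"],s["contact_force"],s["joint_positions"])
E
```

```text
[-3.92448711e-02  9.99229234e-01 -3.86343627e-04 -7.93032559e-04] [-0.36516002  0.65327921 -0.44068071] [-2.19424456 -1.39957499  3.27300377] [-0.17982055  0.59610729  0.0592145   1.63721897 -0.04126798  0.91114459
  1.54385941]
```

Request:
apply_moves --steps '[{"grip": 5, "travel": [0, 0, 0], "twist": [0, 0, -0.02]}, {"grip": 5, "travel": [0, 0, 0], "twist": [0, 0, 0]}, {"grip": 5, "travel": [0, 0, 0], "twist": [0, 0, 0]}, {"grip": 5, "travel": [0, 0, 0], "twist": [0, 0, 0]}, {"grip": 5, "travel": [0, 0, 0], "twist": [0, 0, 0]}]'

```text
time_s: 26.8
eef_pos: [663.7, 58.1, 92.4]
tcp_rot: [-0.059, 0.998, -0.001, -0.001]
contact_force: [-6.0, -2.9, 5.1]
grip_width: 11.9
```

```bash
python3 - <<'E'
from workcell import observe
s=observe();print(s["tcp_rot"],s["moment"],s["contact_force"])
E
```

```text
[-5.88620783e-02  9.98265742e-01 -5.37209842e-04 -6.89414965e-04] [-0.68513116  1.09243558 -0.61061597] [-5.97120637 -2.92089687  5.11403667]
```

Request:
apply_moves --steps '[{"grip": 60, "travel": [0, 0, 0], "twist": [0, 0, 0]}, {"grip": 60, "travel": [0, 0, 0], "twist": [0, 0, 0]}, {"grip": 60, "travel": [0, 0, 0], "twist": [0, 0, 0]}, {"grip": 60, "travel": [0, 0, -0.2], "twist": [0, 0, 0]}, {"grip": 60, "travel": [0, 0, -0.25], "twist": [0, 0, 0]}]'

```text
time_s: 27.42
eef_pos: [663.5, 59.6, 181.9]
tcp_rot: [-0.06, 0.998, 0.0, -0.001]
contact_force: [1.2, 1.5, -0.1]
grip_width: 54.6
```

Request:
apply_moves --steps '[{"grip": 60, "travel": [0, 0, 0], "twist": [0, 0, 0.085]}, {"grip": 60, "travel": [0, 0, 0], "twist": [0, 0, 0.085]}, {"grip": 60, "travel": [0, 0, 0], "twist": [0, 0, 0.085]}, {"grip": 60, "travel": [0, 0, 0], "twist": [0, 0, 0.085]}, {"grip": 60, "travel": [0, 0, 0], "twist": [0, 0, 0.085]}]'

```text
time_s: 28.05
eef_pos: [664.4, 59.7, 182.2]
tcp_rot: [0.378, 0.926, 0.0, 0.0]
contact_force: [-0.5, 0.3, -0.6]
grip_width: 54.9
```

Request:
apply_moves --steps '[{"grip": 60, "travel": [0, 0, 0], "twist": [0, 0, 0.085]}, {"grip": 60, "travel": [0, 0, 0], "twist": [0, 0, 0.085]}, {"grip": 60, "travel": [0, 0, 0], "twist": [0, 0, 0.085]}, {"grip": 60, "travel": [0, 0, 0], "twist": [0, 0, 0.085]}, {"grip": 60, "travel": [0, 0, 0], "twist": [0, 0, 0.085]}]'

```text
time_s: 28.68
eef_pos: [664.5, 59.8, 182.2]
tcp_rot: [0.74, 0.673, 0.0, 0.0]
contact_force: [0.2, 1.0, -0.6]
grip_width: 55.2
```

Request:
apply_moves --steps '[{"grip": 60, "travel": [-0.25, 0, 0], "twist": [0, 0, 0]}, {"grip": 60, "travel": [-0.25, 0, 0], "twist": [0, 0, 0]}, {"grip": 60, "travel": [0, 0, 0], "twist": [0, 0, 0]}, {"grip": 60, "travel": [0, 0, 0], "twist": [0, 0, 0]}, {"grip": 60, "travel": [0, 0, 0], "twist": [0, 0, 0]}]'

```text
time_s: 29.3
eef_pos: [655.6, -38.1, 182.1]
tcp_rot: [0.737, 0.676, 0.0, -0.0]
contact_force: [-0.3, -0.0, 0.1]
grip_width: 55.3
```

```bash
python3 - <<'E'
from h import *
s=observe();print(s["eef_pos"],s["tcp_rot"])
c=cam("wrist")
cv2.imwrite("pics/w5.png",cv2.resize(c["image"][:280,180:460],None,fx=2,fy=2)[:,:,::-1])
for o in jars(c,80,95):print("w",o)
W=cloud(c);k=(W[...,2]>116)&(W[...,2]<132)&(abs(W[...,0]-665)<45)&(abs(W[...,1]-60)<45)
p=W[k][:,:2].astype(np.float32);print(k.sum(),cv2.minAreaRect(p))
k=(W[...,2]>122)&(W[...,2]<138)&(abs(W[...,0]-545)<45)&(abs(W[...,1]+98)<45)
p=W[k][:,:2].astype(np.float32);print("tab",k.sum(),cv2.minAreaRect(p) if len(p) else 0)
E
```

```text
[655.61818394 -38.06767599 182.07293483] [ 7.37032851e-01  6.75856749e-01  3.08451996e-04 -3.70643108e-04]
w (array([591.1,  55.4]), 7.3, 81.2, array([243., 107.]))
w (array([614.9, -39.7]), 23.2, 87.2, array([279., 200.]))
w (array([617.3, -98.2]), 23.7, 87.1, array([289., 252.]))
w (array([547.8, -87. ]), 13.6, 87.5, array([223., 245.]))
w (array([ 618.8, -149.9]), 21.8, 86.9, array([294., 289.]))
846 ((664.4784545898438, 58.18367004394531), (45.95274353027344, 12.119571685791016), 2.0624802112579346)
tab 232 ((545.1846923828125, -85.27806091308594), (11.911491394042969, 19.549837112426758), 3.7635726928710938)
```

View pics/w5.png

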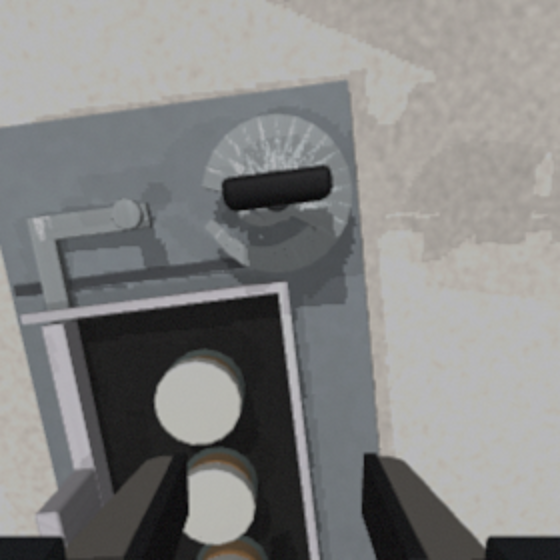

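The wing is now along deck x (2.06°) and the mouth faces the stud, so the cam is at 0. The refined deck origin is (614.9,-98.65), and the stud and tab positions put the gate's travel at about 2.6 mm. The gate tab is next, at (545.6,-101).

Request:
apply_moves --steps '[{"grip": 60, "travel": [0, 0, 0], "twist": [0, 0, -0.0583]}, {"grip": 60, "travel": [-0.0987, -0.187, 0], "twist": [0, 0, 0]}, {"grip": 60, "travel": [-0.0987, -0.187, 0], "twist": [0, 0, 0]}, {"grip": 60, "travel": [-0.0987, -0.187, 0], "twist": [0, 0, 0]}, {"grip": 60, "travel": [0, 0, 0.1], "twist": [0, 0, 0]}]'

```text
time_s: 29.98
eef_pos: [544.3, -104.4, 163.8]
tcp_rot: [0.696, 0.718, 0.001, 0.001]
contact_force: [0.5, 1.0, -0.2]
grip_width: 55.3
```

Request:
apply_moves --steps '[{"grip": 60, "travel": [0, 0, 0], "twist": [0, 0, 0]}, {"grip": 60, "travel": [0, 0, 0], "twist": [0, 0, 0]}, {"grip": 60, "travel": [0, 0, 0], "twist": [0, 0, 0]}, {"grip": 60, "travel": [0, 0, 0], "twist": [0, 0, 0]}, {"grip": 60, "travel": [0, 0, 0], "twist": [0, 0, 0]}]'

```text
time_s: 30.6
eef_pos: [545.3, -103.2, 162.4]
tcp_rot: [0.695, 0.719, 0.0, 0.0]
contact_force: [0.0, -0.4, 0.1]
grip_width: 55.0
```

Request:
apply_moves --steps '[{"grip": 60, "travel": [0.01, 0, 0.12], "twist": [0, 0, 0]}, {"grip": 60, "travel": [0, 0, 0.12], "twist": [0, 0, 0]}, {"grip": 60, "travel": [0, 0, 0.06], "twist": [0, 0, 0]}, {"grip": 60, "travel": [0, 0, 0.022], "twist": [0, 0, 0]}, {"grip": 60, "travel": [0, 0, 0], "twist": [0, 0, 0]}]'

```text
time_s: 31.22
eef_pos: [545.4, -101.4, 98.2]
tcp_rot: [0.696, 0.718, 0.0, 0.0]
contact_force: [1.2, 0.1, -0.4]
grip_width: 54.9
```

Request:
apply_moves --steps '[{"grip": 5, "travel": [0, 0, 0], "twist": [0, 0, 0]}, {"grip": 5, "travel": [0, 0, 0], "twist": [0, 0, 0]}, {"grip": 5, "travel": [0, 0, 0], "twist": [0, 0, 0]}, {"grip": 5, "travel": [0, 0, 0], "twist": [0, 0, 0]}, {"grip": 5, "travel": [0, 0, 0], "twist": [0, 0, 0]}]'

```text
time_s: 31.85
eef_pos: [545.3, -101.2, 98.0]
tcp_rot: [0.695, 0.719, 0.0, 0.0]
contact_force: [0.3, -0.0, 0.1]
grip_width: 11.4
```

Request:
apply_moves --steps '[{"grip": 5, "travel": [0, 0.04, 0], "twist": [0, 0, 0]}, {"grip": 5, "travel": [0, 0.04, 0], "twist": [0, 0, 0]}, {"grip": 5, "travel": [0, 0.04, 0], "twist": [0, 0, 0]}, {"grip": 5, "travel": [0, 0.03, 0], "twist": [0, 0, 0]}, {"grip": 5, "travel": [0, 0.03, 0], "twist": [0, 0, 0]}]'

```text
time_s: 32.48
eef_pos: [581.3, -99.8, 97.9]
tcp_rot: [0.695, 0.719, -0.0, -0.0]
contact_force: [-4.4, 0.2, 6.0]
grip_width: 11.6
```

Request:
apply_moves --steps '[{"grip": 5, "travel": [0, 0.02, 0], "twist": [0, 0, 0]}, {"grip": 5, "travel": [0, 0.02, 0], "twist": [0, 0, 0]}, {"grip": 5, "travel": [0, 0.01, 0], "twist": [0, 0, 0]}, {"grip": 5, "travel": [0, 0, 0], "twist": [0, 0, 0]}, {"grip": 5, "travel": [0, 0, 0], "twist": [0, 0, 0]}]'

```text
time_s: 33.1
eef_pos: [591.0, -99.5, 97.9]
tcp_rot: [0.695, 0.719, -0.0, -0.001]
contact_force: [-5.3, 0.6, 6.4]
grip_width: 11.4
```

Request:
apply_moves --steps '[{"grip": 5, "travel": [0, 0.01, 0], "twist": [0, 0, 0]}, {"grip": 5, "travel": [0, 0.01, 0], "twist": [0, 0, 0]}, {"grip": 5, "travel": [0, 0.005, 0], "twist": [0, 0, 0]}, {"grip": 5, "travel": [0, 0, 0], "twist": [0, 0, 0]}, {"grip": 5, "travel": [0, 0, 0], "twist": [0, 0, 0]}]'

```text
time_s: 33.72
eef_pos: [595.6, -99.3, 98.0]
tcp_rot: [0.695, 0.719, -0.0, -0.001]
contact_force: [-5.6, 0.9, 6.4]
grip_width: 11.3
```

Request:
apply_moves --steps '[{"grip": 5, "travel": [0, 0.01, 0], "twist": [0, 0, 0]}, {"grip": 5, "travel": [0, 0.005, 0], "twist": [0, 0, 0]}, {"grip": 5, "travel": [0, 0, 0], "twist": [0, 0, 0]}, {"grip": 5, "travel": [0, 0, 0], "twist": [0, 0, 0]}, {"grip": 5, "travel": [0, 0, 0], "twist": [0, 0, 0]}]'

```text
time_s: 34.35
eef_pos: [595.8, -99.3, 97.9]
tcp_rot: [0.696, 0.718, -0.002, -0.003]
contact_force: [-12.1, 1.0, 12.5]
grip_width: 11.3
```

```bash
python3 - <<'E'
from h import *
s=observe();print(s["eef_pos"],s["contact_force"])
c=cam("wrist")
cv2.imwrite("pics/w6.png",cv2.resize(c["image"][:280,240:520],None,fx=2,fy=2)[:,:,::-1])
for o in jars(c,78,95):print("w",o)
E
```

```text
[595.82590762 -99.31919188  97.90711658] [-12.08292229   0.99639512  12.53028136]
w (array([621.9, -40.6]), 22.5, 87.3, array([358., 144.]))
w (array([594.5, -75.9]), 5.7, 86.1, array([317., 190.]))
w (array([623.3, -98.5]), 23.5, 87.2, array([359., 219.]))
```

View pics/w6.png

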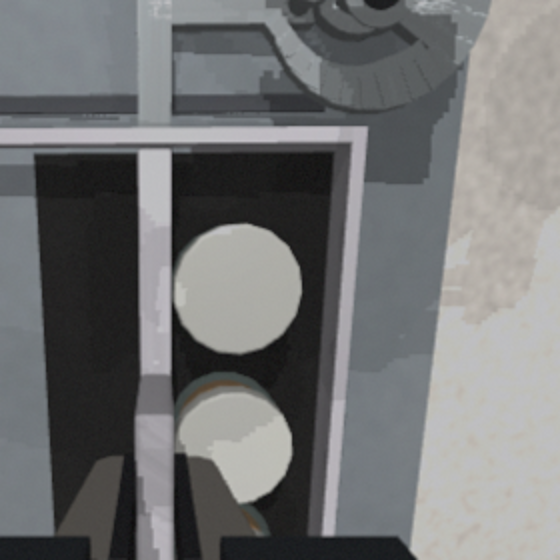

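The gate has stopped against the cam mouth at 12 N. The stud is in the mouth at the top of the crop and the jars stand against the gate bar. I'll release it and go back to the wing.

Request:
apply_moves --steps '[{"grip": 45, "travel": [0, 0, 0], "twist": [0, 0, 0]}, {"grip": 45, "travel": [0, 0, 0], "twist": [0, 0, 0]}, {"grip": 45, "travel": [0, 0, 0], "twist": [0, 0, 0]}, {"grip": 45, "travel": [0, 0, -0.2], "twist": [0, 0, 0]}, {"grip": 45, "travel": [0, 0, -0.22], "twist": [0, 0, 0]}]'

```text
time_s: 35.02
eef_pos: [599.0, -99.4, 182.2]
tcp_rot: [0.695, 0.719, -0.001, -0.0]
contact_force: [0.6, 1.1, 0.3]
grip_width: 41.2
```

Request:
apply_moves --steps '[{"grip": 60, "travel": [0.258, 0.12, 0], "twist": [0, 0, 0]}, {"grip": 60, "travel": [0.258, 0.12, 0], "twist": [0, 0, 0]}, {"grip": 60, "travel": [0.258, 0.12, 0], "twist": [0, 0, 0]}, {"grip": 60, "travel": [0, 0, 0], "twist": [0, 0, -0.0833]}, {"grip": 60, "travel": [0, 0, 0], "twist": [0, 0, -0.0833]}]'

```text
time_s: 35.65
eef_pos: [666.4, 59.0, 181.3]
tcp_rot: [0.557, 0.831, -0.0, 0.0]
contact_force: [0.1, -0.7, -0.7]
grip_width: 55.2
```

Request:
apply_moves --steps '[{"grip": 60, "travel": [0, 0, 0], "twist": [0, 0, -0.0833]}, {"grip": 60, "travel": [0, 0, 0], "twist": [0, 0, -0.0833]}, {"grip": 60, "travel": [0, 0, 0], "twist": [0, 0, -0.0833]}, {"grip": 60, "travel": [0, 0, 0], "twist": [0, 0, -0.0833]}, {"grip": 60, "travel": [0, 0, 0], "twist": [0, 0, -0.0833]}]'

```text
time_s: 36.28
eef_pos: [666.4, 57.7, 181.7]
tcp_rot: [0.155, 0.988, 0.0, 0.0]
contact_force: [0.9, 0.6, -0.2]
grip_width: 54.6
```

Request:
apply_moves --steps '[{"grip": 60, "travel": [0, 0, 0], "twist": [0, 0, -0.0833]}, {"grip": 60, "travel": [0, 0, 0], "twist": [0, 0, -0.0833]}, {"grip": 60, "travel": [0, 0, 0], "twist": [0, 0, 0]}, {"grip": 60, "travel": [0, 0, 0], "twist": [0, 0, 0]}, {"grip": 60, "travel": [0, 0, 0], "twist": [0, 0, 0]}]'

```text
time_s: 36.9
eef_pos: [666.0, 57.7, 181.8]
tcp_rot: [-0.015, 1.0, -0.0, 0.0]
contact_force: [0.8, -0.0, 1.0]
grip_width: 55.3
```

Request:
apply_moves --steps '[{"grip": 60, "travel": [0.008, 0.0025, 0.15], "twist": [0, 0, 0]}, {"grip": 60, "travel": [0, 0, 0.15], "twist": [0, 0, 0]}, {"grip": 60, "travel": [0, 0, 0.1], "twist": [0, 0, 0]}, {"grip": 60, "travel": [0, 0, 0.05], "twist": [0, 0, 0]}, {"grip": 60, "travel": [0, 0, 0], "twist": [0, 0, 0]}]'

```text
time_s: 37.52
eef_pos: [664.3, 58.1, 91.6]
tcp_rot: [-0.016, 1.0, -0.0, -0.0]
contact_force: [-0.8, -0.9, 0.5]
grip_width: 55.5
```

Request:
apply_moves --steps '[{"grip": 5, "travel": [0, 0, 0], "twist": [0, 0, 0]}, {"grip": 5, "travel": [0, 0, 0], "twist": [0, 0, 0]}, {"grip": 5, "travel": [0, 0, 0], "twist": [0, 0, 0]}, {"grip": 5, "travel": [0, 0, 0], "twist": [0, 0, 0]}, {"grip": 5, "travel": [0, 0, 0], "twist": [0, 0, 0]}]'

```text
time_s: 38.15
eef_pos: [664.4, 58.1, 92.1]
tcp_rot: [-0.016, 1.0, 0.0, 0.0]
contact_force: [0.5, -0.2, 1.4]
grip_width: 11.7
```

Request:
apply_moves --steps '[{"grip": 5, "travel": [0, 0, 0], "twist": [0, 0, 0]}, {"grip": 5, "travel": [0, 0, 0], "twist": [0, 0, 0.05]}, {"grip": 5, "travel": [0, 0, 0], "twist": [0, 0, 0.06]}, {"grip": 5, "travel": [0, 0, 0], "twist": [0, 0, 0.06]}, {"grip": 5, "travel": [0, 0, 0], "twist": [0, 0, 0.06]}]'

```text
time_s: 38.78
eef_pos: [664.4, 58.3, 92.1]
tcp_rot: [0.225, 0.974, 0.0, 0.0]
contact_force: [-0.5, 0.2, 0.8]
grip_width: 11.4
```

```bash
python3 - <<'E'
from workcell import observe
s=observe();print(s["tcp_rot"],s["moment"],s["contact_force"])
E
```

```text
[2.24780655e-01 9.74409377e-01 1.27960711e-04 8.21466761e-05] [-0.00938505  0.09933758  0.0646748 ] [-0.50753869  0.1969678   0.83422319]
```

Request:
apply_moves --steps '[{"grip": 5, "travel": [0, 0, 0], "twist": [0, 0, 0.06]}, {"grip": 5, "travel": [0, 0, 0], "twist": [0, 0, 0.06]}, {"grip": 5, "travel": [0, 0, 0], "twist": [0, 0, 0.06]}, {"grip": 5, "travel": [0, 0, 0], "twist": [0, 0, 0.06]}, {"grip": 5, "travel": [0, 0, 0], "twist": [0, 0, 0.06]}]'

```text
time_s: 39.4
eef_pos: [664.5, 58.4, 92.1]
tcp_rot: [0.515, 0.857, 0.0, 0.0]
contact_force: [-0.1, -1.2, 0.9]
grip_width: 11.5
```

```bash
python3 - <<'E'
from workcell import observe
s=observe();print(s["tcp_rot"],s["moment"],s["contact_force"])
E
```

```text
[5.14574874e-01 8.57445414e-01 1.63963867e-04 1.84429687e-04] [-0.04438015 -0.03601547  0.34417242] [-0.09682824 -1.22721977  0.85281173]
```

Request:
apply_moves --steps '[{"grip": 5, "travel": [0, 0, 0], "twist": [0, 0, 0.07]}, {"grip": 5, "travel": [0, 0, 0], "twist": [0, 0, 0.07]}, {"grip": 5, "travel": [0, 0, 0], "twist": [0, 0, 0.07]}, {"grip": 5, "travel": [0, 0, 0], "twist": [0, 0, 0.07]}, {"grip": 5, "travel": [0, 0, 0], "twist": [0, 0, 0.06]}]'

```text
time_s: 40.02
eef_pos: [664.8, 58.5, 92.1]
tcp_rot: [0.781, 0.624, 0.0, 0.0]
contact_force: [0.2, 0.4, 0.2]
grip_width: 11.4
```

Request:
apply_moves --steps '[{"grip": 5, "travel": [0, 0, 0], "twist": [0, 0, 0.05]}, {"grip": 5, "travel": [0, 0, 0], "twist": [0, 0, 0.05]}, {"grip": 5, "travel": [0, 0, 0], "twist": [0, 0, 0.04]}, {"grip": 5, "travel": [0, 0, 0], "twist": [0, 0, 0.02]}, {"grip": 5, "travel": [0, 0, 0], "twist": [0, 0, 0]}]'

```text
time_s: 40.65
eef_pos: [664.9, 58.4, 92.1]
tcp_rot: [0.873, 0.487, 0.001, 0.0]
contact_force: [2.4, -0.1, 0.3]
grip_width: 11.8
```

```bash
python3 - <<'E'
from workcell import observe
s=observe();print(s["tcp_rot"],s["moment"],s["contact_force"])
E
```

```text
[8.73162437e-01 4.87428949e-01 5.09215190e-04 3.45744599e-04] [ 0.01321167 -0.41586397  0.46142612] [ 2.41144061 -0.14461839  0.33612391]
```

The cam has turned about 123° to its stop, with the reaction moment risen to 0.46 N·m. I'll release it and move to the ball at about (601,-269), checking the lock on the way.

Request:
apply_moves --steps '[{"grip": 60, "travel": [0, 0, 0], "twist": [0, 0, 0]}, {"grip": 60, "travel": [0, 0, 0], "twist": [0, 0, 0]}, {"grip": 60, "travel": [0, 0, 0], "twist": [0, 0, 0]}, {"grip": 60, "travel": [0, 0, -0.2], "twist": [0, 0, 0]}, {"grip": 60, "travel": [0, 0, -0.25], "twist": [0, 0, 0]}]'

```text
time_s: 41.28
eef_pos: [663.2, 57.9, 181.7]
tcp_rot: [0.874, 0.486, -0.002, -0.0]
contact_force: [0.6, -0.0, -0.3]
grip_width: 54.9
```

Request:
apply_moves --steps '[{"grip": 70, "travel": [-0.25, 0, 0], "twist": [0, 0, 0]}, {"grip": 70, "travel": [-0.25, 0, 0], "twist": [0, 0, 0]}, {"grip": 70, "travel": [-0.25, 0, 0], "twist": [0, 0, 0]}, {"grip": 70, "travel": [0, 0, 0], "twist": [0, 0, 0]}, {"grip": 70, "travel": [0, 0, 0], "twist": [0, 0, 0]}]'

```text
time_s: 41.9
eef_pos: [585.7, -68.8, 182.0]
tcp_rot: [0.874, 0.487, 0.0, -0.0]
contact_force: [0.1, 1.3, -0.3]
grip_width: 64.7
```

```bash
python3 - <<'E'
from h import *
s=observe();print(s["eef_pos"],s["tcp_rot"])
c=cam("wrist");np.savez("w7.npz",**c)
cv2.imwrite("pics/w7.png",c["image"][:,:,::-1])
for o in jars(c,78,95):print("w",o)
W=cloud(c);k=(W[...,2]>116)&(W[...,2]<132)&(abs(W[...,0]-665)<45)&(abs(W[...,1]-60)<45)
p=W[k][:,:2].astype(np.float32);print(k.sum(),cv2.minAreaRect(p))
E
```

```text
[585.66417065 -68.8300174  182.0355102 ] [ 8.73595542e-01  4.86652443e-01  4.00169290e-04 -2.61693174e-04]
w (array([647.,  57.]), 7.5, 81.3, array([303.,  48.]))
w (array([628.7, -40.4]), 22.6, 87.3, array([340., 149.]))
w (array([622.5, -92.9]), 32.6, 87.1, array([368., 196.]))
w (array([ 633.3, -154. ]), 23.8, 87.1, array([403., 231.]))
818 ((662.3589477539062, 54.06388473510742), (37.773502349853516, 11.975106239318848), 61.8571891784668)
```

View pics/w7.png

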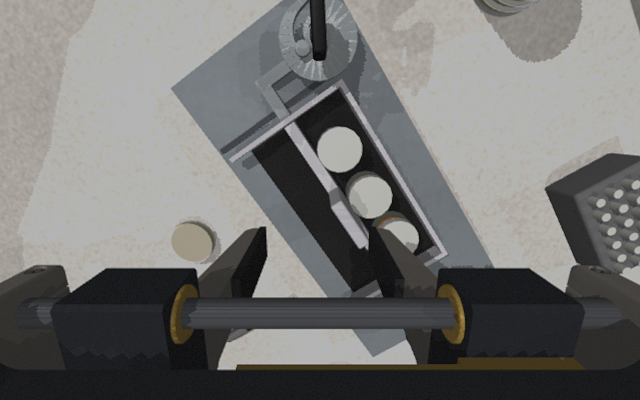

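The stud is at travel ≈58.6 mm and the wing has turned 120.2°, so the gate is drawn tight. All three jars are upright at pixels (340,149), (368,196) and (403,231). The ball is next.

Request:
apply_moves --steps '[{"grip": 70, "travel": [-0.203, 0.148, 0], "twist": [0, 0, 0]}, {"grip": 70, "travel": [-0.203, 0.148, 0], "twist": [0, 0, 0]}, {"grip": 70, "travel": [-0.203, 0.148, 0], "twist": [0, 0, 0]}, {"grip": 70, "travel": [-0.203, 0.148, 0], "twist": [0, 0, 0]}, {"grip": 70, "travel": [0, 0, 0], "twist": [0, 0, 0]}]'

```text
time_s: 42.58
eef_pos: [600.0, -274.0, 181.5]
tcp_rot: [0.875, 0.485, -0.001, 0.001]
contact_force: [-0.4, -0.4, 0.3]
grip_width: 63.8
```

```bash
python3 - <<'E'
from h import *
def ball(n,c):
    W=cloud(c);m=(W[...,2]>96)&(W[...,2]<122)&(abs(W[...,0]-601)<32)&(abs(W[...,1]+269)<32)
    P=W[m]; 
    if len(P)<10: print(n,len(P));return
    from scipy.optimize import least_squares
    r=least_squares(lambda q:np.linalg.norm(P-q,axis=1)-18,[601,-269,95],loss="soft_l1");print(n,len(P),r.x.round(1))
ball("top0",dict(np.load("top0.npz")));ball("w2",dict(np.load("w2.npz")));ball("side0",dict(np.load("side0.npz")))
c=cam("wrist");s=observe();print(s["eef_pos"],s["tcp_rot"]);ball("now",c)
E
```

```text
top0 125 [ 601.3 -267.5   95.4]
w2 317 [ 601.4 -269.4   94.4]
side0 83 [ 604.2 -266.6   94. ]
[ 600.65241987 -270.86743141  181.22416796] [ 8.74004051e-01  4.85918342e-01 -5.32293478e-04  2.55568062e-05]
now 983 [ 601.6 -269.4   94.2]
```

Request:
apply_moves --steps '[{"grip": 70, "travel": [0.006, 0, 0.18], "twist": [0, 0, 0]}, {"grip": 70, "travel": [0, 0, 0.18], "twist": [0, 0, 0]}, {"grip": 70, "travel": [0, 0, 0.12], "twist": [0, 0, 0]}, {"grip": 70, "travel": [0, 0, 0.046], "twist": [0, 0, 0]}, {"grip": 70, "travel": [0, 0, 0], "twist": [0, 0, 0]}]'

```text
time_s: 43.25
eef_pos: [601.7, -267.3, 76.4]
tcp_rot: [0.873, 0.487, -0.0, -0.0]
contact_force: [-0.0, 0.5, -0.1]
grip_width: 64.3
```

Request:
apply_moves --steps '[{"grip": 20, "travel": [0, 0, 0], "twist": [0, 0, 0]}, {"grip": 20, "travel": [0, 0, 0], "twist": [0, 0, 0]}, {"grip": 20, "travel": [0, 0, 0], "twist": [0, 0, 0]}, {"grip": 20, "travel": [0, 0, 0], "twist": [0, 0, 0]}, {"grip": 20, "travel": [0, 0, 0], "twist": [0, 0, 0]}]'

```text
time_s: 43.88
eef_pos: [602.0, -269.4, 77.1]
tcp_rot: [0.874, 0.487, 0.001, 0.001]
contact_force: [3.1, -1.2, -0.8]
grip_width: 30.3
```

```bash
python3 - <<'E'
from h import *
s=observe();print(s["eef_pos"],s["grip_width"],s["contact_force"],s["moment"])
for n in("side","top"):
    c=cam(n);u,v=proj(c,[601.4,-269.3,95]).round().astype(int);print(n,u,v)
    i=c["image"][max(0,v-45):v+45,u-60:u+60];cv2.imwrite(f"pics/b_{n}.png",cv2.resize(i,None,fx=5,fy=5,interpolation=2)[:,:,::-1])
s=observe();print(s["eef_pos"],s["grip_width"])
E
```

```text
[ 601.98364534 -269.35875987   77.07681167] 30.273872058106615 [ 3.08616612 -1.22493091 -0.75385305] [-0.45902889 -0.51941047  0.00165339]
side 318 150
top 399 182
[ 601.9536578  -269.27575133   77.06721985] 29.9829855166937
```

View pics/b_side.png

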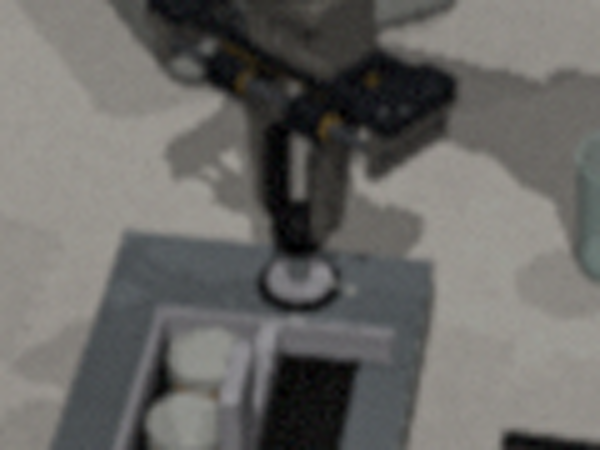

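The side crop shows the fingers around the ball at about (295,215), but the width reads 30 mm instead of 36. I'll wait a call to see whether it slips.

Request:
apply_moves --steps '[{"grip": 20, "travel": [0, 0, 0], "twist": [0, 0, 0]}, {"grip": 20, "travel": [0, 0, 0], "twist": [0, 0, 0]}, {"grip": 20, "travel": [0, 0, 0], "twist": [0, 0, 0]}, {"grip": 20, "travel": [0, 0, 0], "twist": [0, 0, 0]}, {"grip": 20, "travel": [0, 0, 0], "twist": [0, 0, 0]}]'

```text
time_s: 44.6
eef_pos: [601.9, -269.3, 77.0]
tcp_rot: [0.874, 0.487, 0.0, 0.001]
contact_force: [4.0, -2.3, -0.1]
grip_width: 30.1
```

It is stable at 30 mm, so I'll turn it clockwise and watch the moment.

Request:
apply_moves --steps '[{"grip": 20, "travel": [0, 0, 0], "twist": [0, 0, 0.03]}, {"grip": 20, "travel": [0, 0, 0], "twist": [0, 0, 0.04]}, {"grip": 20, "travel": [0, 0, 0], "twist": [0, 0, 0.04]}, {"grip": 20, "travel": [0, 0, 0], "twist": [0, 0, 0.04]}, {"grip": 20, "travel": [0, 0, 0], "twist": [0, 0, 0.04]}]'

```text
time_s: 45.22
eef_pos: [602.0, -269.4, 77.1]
tcp_rot: [0.953, 0.303, 0.001, 0.001]
contact_force: [4.4, -3.5, -0.6]
grip_width: 30.3
```

```bash
python3 - <<'E'
from h import *
s=observe();print(s["eef_pos"],s["tcp_rot"],s["grip_width"],s["contact_force"],s["moment"])
for n in("top",):
    c=cam(n);u,v=proj(c,[601.4,-269.3,95]).round().astype(int)
    i=c["image"][max(0,v-45):v+45,u-60:u+60];cv2.imwrite(f"pics/b2_{n}.png",cv2.resize(i,None,fx=5,fy=5,interpolation=2)[:,:,::-1])
c=cam("side");u,v=proj(c,[601.4,-269.3,60]).round().astype(int);i=c["image"][v-20:v+15,u-25:u+25];cv2.imwrite("pics/b2_side.png",cv2.resize(i,None,fx=10,fy=10,interpolation=2)[:,:,::-1])
E
```

```text
[ 601.96180329 -269.36677531   77.06524302] [9.52931645e-01 3.03183500e-01 6.02397851e-04 8.26175594e-04] 30.270448908396997 [ 4.43550654 -3.45159587 -0.59514857] [-0.74608571 -0.95989737  0.12199012]
```

View pics/b2_side.png

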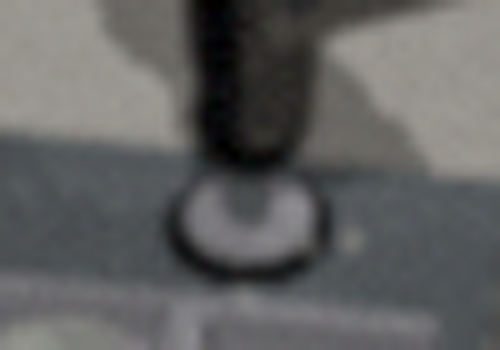

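The moment of 0.12 N·m equals the knob's friction and the pointer has left the start dot at (352,240), so the knob is turning. I'll continue to the stop.

Request:
apply_moves --steps '[{"grip": 20, "travel": [0, 0, 0], "twist": [0, 0, 0.05]}, {"grip": 20, "travel": [0, 0, 0], "twist": [0, 0, 0.06]}, {"grip": 20, "travel": [0, 0, 0], "twist": [0, 0, 0.06]}, {"grip": 20, "travel": [0, 0, 0], "twist": [0, 0, 0.06]}, {"grip": 20, "travel": [0, 0, 0], "twist": [0, 0, 0.06]}]'

```text
time_s: 45.95
eef_pos: [602.0, -269.5, 77.1]
tcp_rot: [1.0, 0.004, 0.001, 0.001]
contact_force: [4.7, -2.4, -1.6]
grip_width: 30.3
```

Request:
apply_moves --steps '[{"grip": 20, "travel": [0, 0, 0], "twist": [0, 0, 0.06]}, {"grip": 20, "travel": [0, 0, 0], "twist": [0, 0, 0.05]}, {"grip": 20, "travel": [0, 0, 0], "twist": [0, 0, 0.05]}, {"grip": 20, "travel": [0, 0, 0], "twist": [0, 0, 0.04]}, {"grip": 20, "travel": [0, 0, 0], "twist": [0, 0, 0.03]}]'

```text
time_s: 46.58
eef_pos: [601.6, -269.4, 77.7]
tcp_rot: [0.972, -0.234, 0.001, 0.0]
contact_force: [-0.0, 0.1, 8.1]
grip_width: 29.8
```

```bash
python3 - <<'E'
from h import *
s=observe();print(s["eef_pos"],s["tcp_rot"],s["grip_width"],s["contact_force"],s["moment"])
E
```

```text
[ 601.64418588 -269.43765089   77.66625111] [ 9.72315471e-01 -2.33671019e-01  6.11790328e-04  3.25460903e-04] 29.761560103818926 [-0.01187007  0.1257513   8.14064644] [-0.23889948  0.06633663  0.36552169]
```

Request:
apply_moves --steps '[{"grip": 70, "travel": [0, 0, 0], "twist": [0, 0, 0]}, {"grip": 70, "travel": [0, 0, 0], "twist": [0, 0, 0]}, {"grip": 70, "travel": [0, 0, 0], "twist": [0, 0, 0]}, {"grip": 70, "travel": [0, 0, 0], "twist": [0, 0, 0]}, {"grip": 70, "travel": [0, 0, 0], "twist": [0, 0, 0]}]'

```text
time_s: 47.2
eef_pos: [601.0, -268.7, 76.6]
tcp_rot: [0.972, -0.233, -0.0, -0.0]
contact_force: [0.3, 0.0, -0.2]
grip_width: 64.5
```

Request:
apply_moves --steps '[{"grip": 70, "travel": [0, 0, -0.1], "twist": [0, 0, 0]}, {"grip": 70, "travel": [0, 0, -0.2], "twist": [0, 0, 0]}, {"grip": 70, "travel": [0, 0, -0.25], "twist": [0, 0, 0]}, {"grip": 70, "travel": [0, 0, -0.2], "twist": [0, 0, 0]}, {"grip": 70, "travel": [0, 0, 0], "twist": [0, 0, 0]}]'

```text
time_s: 47.82
eef_pos: [602.6, -270.6, 231.6]
tcp_rot: [0.972, -0.233, 0.004, 0.0]
contact_force: [-0.0, 0.2, 0.7]
grip_width: 64.3
```

```bash
python3 - <<'E'
from h import *
s=observe();print(s["time_s"],s["eef_pos"],s["tcp_rot"])
c=cam("wrist");cv2.imwrite("pics/w8.png",c["image"][:,:,::-1])
t=cam("top");cv2.imwrite("pics/t8.png",t["image"][:,:,::-1])
for o in jars(c,78,95):print("w",o)
E
```

```text
47.825 [ 602.56340138 -270.58740751  231.60903939] [ 9.72389186e-01 -2.33337266e-01  3.57540098e-03  4.56302552e-04]
w (array([865.3,  -9.2]), 29.6, 83.1, array([ 4., 84.]))
w (array([ 633.3, -159.3]), 23.8, 87.2, array([224., 204.]))
w (array([ 621.1, -103.8]), 32.6, 87.2, array([188., 227.]))
w (array([630., -45.]), 25.6, 87.2, array([149., 247.]))
w (array([656.7,  56.8]), 17.6, 82.3, array([ 76., 259.]))
```

View pics/w8.png

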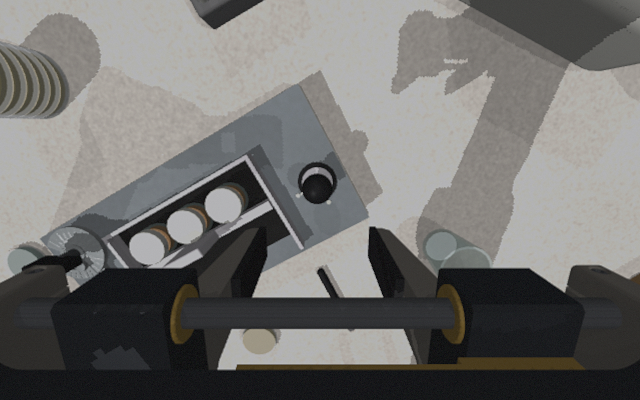

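```bash
python3 - <<'E'
import cv2
i=cv2.imread("pics/w8.png");cv2.imwrite("pics/k8.png",cv2.resize(i[155:215,285:345],None,fx=9,fy=9,interpolation=2))
E
```

```text
(no output)
```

View pics/k8.png

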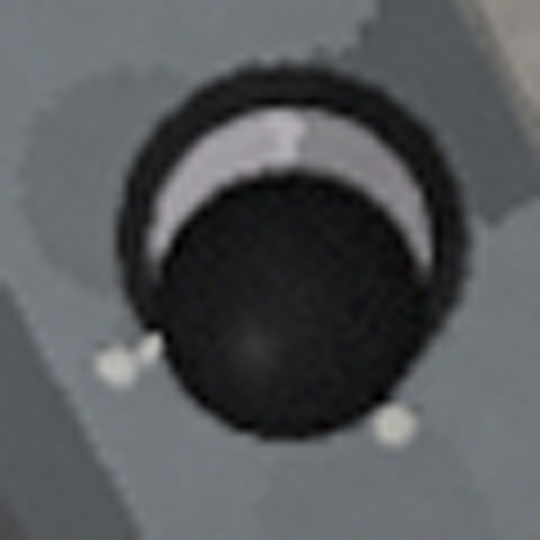

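View pics/t8.png

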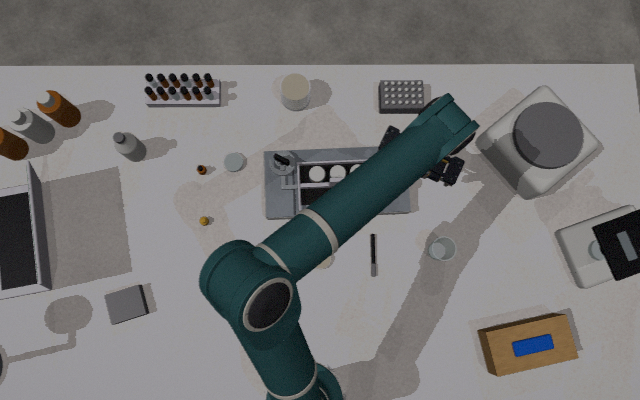

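The knob pointer at (150,347) sits at the clockwise dot (118,368). The top view shows the jars in a row at about (317–355,173), the gate shut, and the vial, weight, dishes and marker where they were. I'm handing in.

```bash
python3 -c "
from workcell import hand_in
print(hand_in())"
```

```text
the job is handed in; nothing more can be done
None
```

The job is handed in at about 48 s of the 210 s. No verdict was reported.

**What I did:**
- **Jars:** Only three were present. I stood all three upright in one row in the bay, gripping at the fixed half force, about 30 N per finger.
- **Gate and cam:** I turned the cam fully back, pushed the gate in until it stopped at the cam mouth, then turned the cam clockwise to its stop.
- **Knob:** Last, I turned the ball knob clockwise to its stop.

**Last checks:**
- **Gate:** Before I moved on to the knob, the stud put the gate's travel at about 58.6 mm. The wing had turned 120.2° (2.1 rad), so the gate is tight.
- **Knob:** The tool turned about 85° against the knob's 83° range. The moment rose to 0.37 N·m, and the pointer sits at the clockwise dot.
- **Jars and bystanders:** All three jars are upright between the gate and the fence. The vial, weight, marker, beaker and the dish near the vial are in their places in the last top view. The arm hides most of the other dish there, but the last wrist view shows it on the bench.

**Readings that disagreed:**
- The grip width on the 36 mm ball read about 30 mm. It held steady and turned the knob without slipping.
- The first deck y estimate from the top camera was 2.3 mm off. I corrected it with the wrist camera.

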